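# Close the sprinkle tubs and line them up with the ruler

### The job

The screw lids of the red and the green sprinkle tub have been left loose: turn both fully tight (clockwise seen from above) while the tubs stay about where they stand. Then take the ruler by its grip and, with its edge and not with your fingers, slide all three tubs back over the bench until they stand in a straight row against the front of the wooden rail, lids still tight, and leave the ruler lying flat on the bench. Do not lift or tip the tubs, and leave the other things where they are.

Things in the scene. Friction and masses are not known exactly. Their poses are not given: they have to be found in the camera images.
- rail: fixed light-wood rail on the bench behind the tubs, 440 mm long, 18 mm thick, 34 mm high. Origin: on the bench under the middle of its front face. Its x axis points away from the robot, square to the front face; y along the rail; z up. A tub that touches the front face has its axis 46 mm in front of it (x = -0.046 in this frame).
- red_tub: round red tub, 92 mm in diameter; with its lid 50 mm high, with the finger bar 68 mm; about 0.4 kg, loose on the bench. Origin: centre of its underside, z up. A small white upright mark on its side lies at +x of this frame.
- green_tub: round green tub, otherwise the same as the red one
- blue_tub: round blue tub, otherwise the same as the red one; its lid is tight already
- red_lid (a joint): turn of the red tub's white screw lid, rad: 0 = fully tight, against its stop (the bar's yellow-tipped end is then over the white mark); grows to 2.4 as it is loosened anticlockwise from above. It turns in place about the tub's axis, neither rising nor coming off; light friction of 0.025 N m, no spring. Pushed past its stop it turns or shifts the whole tub.
- green_lid (a joint): the same for the green tub's lid
- blue_lid (a joint): the same for the blue tub's lid; it starts tight
- red_bar (a point): centre of the black finger bar across the top of the red tub's lid, on the tub's axis, 58 mm above the bench. The bar is 80 mm long (along this point's x axis, the yellow-tipped end at +x), 11 mm wide (y) and stands 18 mm above the flat lid top (from 50 to 68 mm above the bench). It turns with the lid.
- green_bar (a point): the same on the green tub's lid
- blue_bar (a point): the same on the blue tub's lid
- ruler: loose aluminium ruler, a flat straightedge 320 mm long (x), 72 mm wide (y), 9 mm thick, 0.3 kg; both long edges are alike. Origin: centre of its underside.
- ruler_grip (a point): middle of the ruler's black upright grip, 40 mm above the ruler's underside and over its centre. The grip is a plate 110 mm long (x, along the ruler), 12 mm thick (y) that stands from 9 to 55 mm above the underside. Axes as the ruler's.
- scissors: scissors with red handles, 199 mm long, 9 mm high, lying flat; stay where they are
- marker: black and white marker pen, 135 mm long, 16 mm thick, lying; stays where it is
- kraft_box: brown kraft box, 234 x 144 x 62 mm, origin at the centre of its underside, standing to the left of the tubs; stays where it is
- shaker: small yellow sprinkle bottle with a white cap, 44 mm in diameter, 90 mm tall, origin at the centre of its underside, standing to the right of the tubs; stays standing where it is
Not all that is in view belongs to the job. What is shaped like the green_tub but turquoise is not meant.

How it is judged:
On the way, in this order (a step that is already met when the one before it is completed fails the run):
1. both loose lids are turned tight (within 0.15 rad of the stop) (value of joint each of red_lid, green_lid below 0.15 rad), for 0.2 s.
2. the ruler pushes against a tub ((contact force between ruler and red_tub above 0.3 N or contact force between ruler and green_tub above 0.3 N or contact force between ruler and blue_tub above 0.3 N)).
At the end, for the whole second after the job is handed in: all three tubs stand upright and at rest on the bench, each touching the front of the rail or within 8 mm of it (axis less than 54 mm in front of the face) and within its length; all three lids within 0.15 rad of fully tight; the ruler lies flat and still on the bench (all of step 1 and x of red_bar in the frame of rail between -0.054 and -0.04 m and y of red_bar in the frame of rail between -0.22 and 0.22 m and height (world z) of each of red_tub, green_tub, blue_tub below 0.004 m and angle between each of red_tub, green_tub, blue_tub, ruler's own z axis and vertical below 0.05 rad and linear speed of each of red_tub, green_tub, blue_tub, ruler below 0.02 m/s and x of green_bar in the frame of rail between -0.054 and -0.04 m and y of green_bar in the frame of rail between -0.22 and 0.22 m and x of blue_bar in the frame of rail between -0.054 and -0.04 m and y of blue_bar in the frame of rail between -0.22 and 0.22 m and value of joint blue_lid below 0.15 rad and height (world z) of ruler_grip below 0.045 m).
It fails at once if a tub is lifted off the bench or tipped (height (world z) of any of red_tub, green_tub, blue_tub above 0.012 m or angle between any of red_tub, green_tub, blue_tub's own z axis and vertical above 0.3 rad).
It fails at once if the fingers push on a tub or its lid when it is more than 50 mm from where it stood at the start (long pushes are the ruler's work) ((distance of red_tub from where it was at the start of the episode above 0.05 m and contact force between the fingers and red_tub above 1.5 N) or (distance of green_tub from where it was at the start of the episode above 0.05 m and contact force between the fingers and green_tub above 1.5 N) or (distance of blue_tub from where it was at the start of the episode above 0.05 m and contact force between the fingers and blue_tub above 1.5 N)).
It fails at once if the yellow bottle, scissors, marker or kraft box is moved more than 30 mm (distance of any of shaker, scissors, marker, kraft_box from where it was at the start of the episode above 0.03 m).
It also fails if it takes over 70 s, if anything falls off the work surface, if the arm or the gripper's body presses on something with over 40 N, if the wrist force passes 120 N, or if a joint passes its speed limit or range.

### The arm

A 6-joint arm with a two-finger parallel gripper is mounted at the origin on a cart in front of the work surface, level with it; the furniture and walls round the work are solid. World frame = base frame: x ahead of the robot, y to its left, z up, the work surface at z = 0. Lengths are in m, angles in rad, forces in N, time in s.
With the tool pointing down it reaches from about 0.225 to 0.725 m from the base axis. Payload 3.1 kg.
Tool frame: the origin (TCP) lies between the finger pads; the fingertips stand 17 mm ahead of it and the grasp point (between the pads) lies 2 mm behind it; z points along the fingers, y is the direction in which the jaws open and shut (so a half turn about z gives the same grasp; the last joint's range is limited). The gripper opens to 85 mm and grips with 20 to 120 N. Pads are 22 mm wide; open, the fingers measure 114 mm over their backs; the gripper's body (76 mm by 85 mm) begins 54 mm behind the grasp point. The pads swing forward as they close: fully open they stand 13 mm farther back than shut.
Start: joints at [1.054, 0.048, 0.099, 1.622, 0, 1.443], TCP at [0.199, 0.486, 0.248] pointing down, gripper open.
Joint ranges: [-2.91, 2.91], [-0.99, 1.94], [-1.21, 1.42], [-2.12, 2.29], [-1.49, 1.47], [-3.14, 3.14]. Speed limits (rad/s): [2.79, 2.79, 3.14, 3.14, 3.14, 3.14].

### API

Orientations are given as a unit quaternion [x, y, z, w].
In Python, from plant import env gives the robot as it stands.
- The arm moves only by the tool send_rows, never from a script. Its argument "targets" is a list of rows, each an object of numbers: "dx", "dy", "dz": the shift along the world's x, y, z in cm; "rx", "ry", "rz": the turn, a rotation vector about the world's x, y, z in degrees. A call has 1 to 20 rows; each row is the pose to reach, as a shift and turn from the pose commanded when the call began; what a row does not reach only later rows make up. A row lasts 1/8 s, in which the tool goes at most 62.5 mm and 10.7 degrees, less where a joint would pass 70% of its speed; a pose out of reach is approached as far as the arm can. A call with a gripper value outside its range is refused whole. "hand" is the opening, from 0 (shut) to 1 (fully open), set as the call begins (left out, the last holds). The fingers move at their own pace and stop on an object; "squeeze" is the grip in N (left out, the last holds). Time passes only in rows, so rows that repeat a pose let the fingers close. It gives the time, the measured TCP pose, the force and the opening at its end, in the units of the state.
- env.get_state(): the state, without advancing time (a new reading comes with each control period).
- env.capture(name): name is "side" or "top"; returns a dict with "color" (400x640x3 uint8, blue, green, red), "fovy" (degrees; the focal length in pixels is half the picture's height over the tangent of half this angle, whatever the lens; pixels are square), "cx", "cy" (the principal point, pixels), "eye" and "orientation" of the camera in the world. Camera axes: x right, y down, z forward; pixel columns grow to the right and rows downward; lengths in m; the calibration is good to about 2 mm. A picture is of the moment at which its call begins. There is no depth.
- env.job_done(): hands the job in, once; it reports no verdict.
Trained networks look in a picture, given as the dict that the camera call returned (one of the last four; its "shot" number tells which), for a name from the list of things; names that differ only in an ending like _2 or _b are one class to them, and where a whole thing is asked for, a point or a joint stands for the part that bears it (a point fixed in the world has none). Each returns a list of dicts, best first, with "conf" (0 to 1); they miss things now and then, are a little off and sometimes report something else, mostly with a low value. They report only what shows in the picture. A call takes as long as a camera call. They do not tell look-alikes from the thing itself.
- env.cut_out(query, picture): "mask" (400x640 bool, what is visible of it) and "pixel" ([column, row] in pixels, amid what is visible of it).
The state is a dict: "time_s": time; "joints": joint angles; "dq": joint speeds; "joint_efforts": joint torques, N m; "ee_pos": TCP position; "eef_rot": TCP orientation; "force": force on the tool from outside, world axes, zero at the start; "moment": the same for the moment, N m; "gripper_width": finger opening in m.
Only numpy, scipy, OpenCV 4.12 (cv2) and the standard library are available. Lean on these libraries where they do the work, as an engineer would, in place of code of your own. Each camera call takes 0.05 s, during which the arm holds its last target.

## Working session

There is one attempt and no reset: what is moved stays moved. The work goes in short steps, Python scripts to look and compute and a tool call to move; the robot and the scene stay as the last step left them, time stands still between calls to the robot, and variables do not carry over. Pictures are saved under pics/ and viewed, and the job is handed in when it is done.

Besides the shell and the picture viewer there is one more tool, called after "Request:" in YAML: its name, and indented under it one key for each argument. send_rows: Moves the arm, as the interface text tells. Its arguments: {"type":"object","properties":{"targets":{"type":"array"},"hand":{"type":"number"},"squeeze":{"type":"number"}},"required":["targets"]}

```bash
mkdir -p pics; ls; python3 - <<'E'
from plant import env
import cv2
print(env.get_state())
for n in ("top","side"):
    c=env.capture(n); cv2.imwrite(f"pics/{n}0.png",c["color"]); print({k:v for k,v in c.items() if k!="color"})
E
```

```text
pics
{'time_s': 0.0, 'joints': array([1.05418995e+00, 4.87294811e-02, 9.75551096e-02, 1.62200672e+00,
       1.00844247e-05, 1.44297948e+00]), 'dq': array([ 5.73401499e-04, -5.36023365e-04, -6.55226702e-05, -4.59883392e-04,
        6.76571120e-04,  2.20730343e-04]), 'joint_efforts': array([ 6.83142462e-04, -3.38781023e+01,  3.20016289e+01,  2.03428895e-02,
       -9.68569839e-05,  6.29305248e-06]), 'ee_pos': array([0.19873514, 0.48529591, 0.24710677]), 'eef_rot': array([ 1.93172604e-01,  9.81164065e-01, -1.12942460e-03, -3.82369320e-04]), 'force': array([-0.32121556,  0.45581003, -0.59608969]), 'moment': array([-0.00425155, -0.00727252, -0.00192821]), 'gripper_width': 0.08485900061590904}
{'fovy': 57.57716731895029, 'cx': 313.6655843832645, 'cy': 197.87691970849383, 'eye': array([0.35588364, 0.07425127, 1.0653102 ]), 'orientation': array([ 0.714107  , -0.6946474 ,  0.05898583, -0.06353633]), 'shot': 1}
{'fovy': 49.31198515469503, 'cx': 320.61565801168126, 'cy': 197.5189774784948, 'eye': array([ 0.44625122, -1.27399154,  0.86928251]), 'orientation': array([ 0.87040952, -0.03100001,  0.0069832 , -0.49130185]), 'shot': 2}
```

View pics/top0.png

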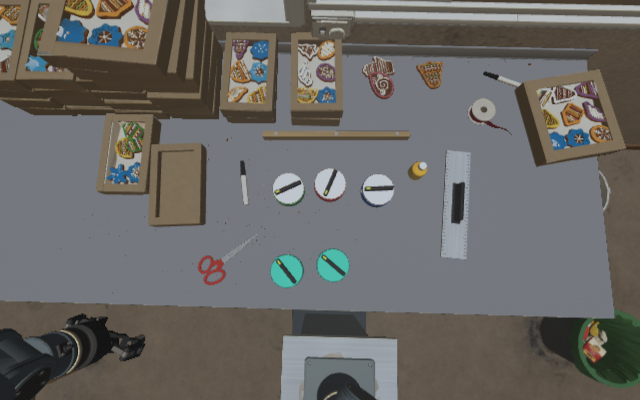

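View pics/side0.png

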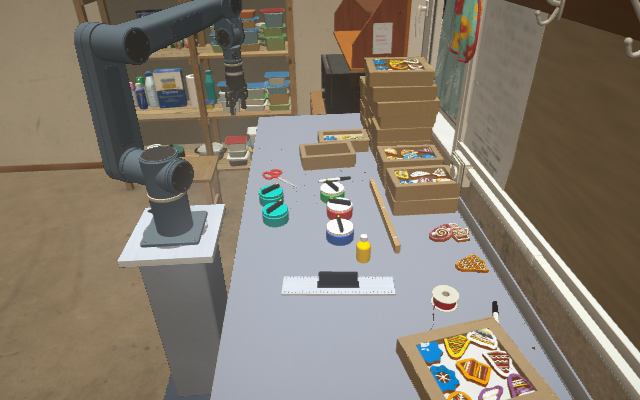

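```bash
cat > h.py <<'E'
from plant import env
import cv2, numpy as np
from scipy.spatial.transform import Rotation as R
def cam(c):
    f=200/np.tan(np.radians(c["fovy"]/2)); return f,R.from_quat(c["orientation"]).as_matrix()
def p2w(c,px,z):
    f,M=cam(c); d=M@np.array([(px[0]-c["cx"])/f,(px[1]-c["cy"])/f,1]); t=(z-c["eye"][2])/d[2]; return c["eye"]+t*d
def w2p(c,p):
    f,M=cam(c); q=M.T@(np.array(p)-c["eye"]); return np.array([c["cx"]+f*q[0]/q[2],c["cy"]+f*q[1]/q[2]])
E
python3 - <<'E'
from h import *
import pickle
cs={n:env.capture(n) for n in("top","side")}
pickle.dump(cs,open("c0.pkl","wb"))
zs=dict(rail=.034,red_bar=.06,green_bar=.06,blue_bar=.06,ruler=.009,ruler_grip=.055,scissors=.005,marker=.012,kraft_box=.05,shaker=.08)
for n in ("rail","red_tub","green_tub","blue_tub","ruler","scissors","marker","kraft_box","shaker"):
    for r in env.cut_out(n,cs["top"])[:3]:
        ys,xs=np.nonzero(r["mask"]); 
        rr=cv2.minAreaRect(np.c_[xs,ys].astype(np.float32))
        z=zs.get(n,.05)
        b=np.array([p2w(cs["top"],q,z)[:2] for q in cv2.boxPoints(rr)])
        print(n,round(r["conf"],2),np.round(r["pixel"]),len(xs),p2w(cs["top"],r["pixel"],z)[:2].round(3),b.round(3).tolist())
im=cs["top"]["color"]
cv2.imwrite("pics/t1.png",cv2.resize(im[160:215,260:410],None,fx=5,fy=5,interpolation=cv2.INTER_CUBIC))
cv2.imwrite("pics/s1.png",cv2.resize(cs["side"]["color"][170:260,300:400],None,fx=6,fy=6,interpolation=cv2.INTER_CUBIC))
E
```

```text
rail 0.77 [335. 135.] 1417 [0.728 0.026] [[0.706, 0.241], [0.737, 0.243], [0.749, -0.194], [0.718, -0.193]]
rail 0.71 [378. 188.] 753 [ 0.57  -0.102] [[0.567, -0.039], [0.632, -0.1], [0.571, -0.161], [0.508, -0.1]]
red_tub 0.8 [329. 187.] 828 [0.566 0.039] [[0.573, 0.103], [0.641, 0.041], [0.578, -0.023], [0.512, 0.039]]
green_tub 0.94 [285. 270.] 877 [0.331 0.156] [[0.329, 0.216], [0.394, 0.156], [0.333, 0.09], [0.27, 0.151]]
green_tub 0.69 [333. 267.] 838 [0.344 0.026] [[0.393, 0.07], [0.396, -0.015], [0.307, -0.017], [0.304, 0.068]]
green_tub 0.59 [286. 191.] 864 [0.551 0.161] [[0.606, 0.202], [0.608, 0.113], [0.513, 0.11], [0.51, 0.198]]
blue_tub 0.63 [376. 190.] 853 [ 0.562 -0.094] [[0.56, -0.031], [0.629, -0.096], [0.566, -0.158], [0.498, -0.093]]
ruler 0.56 [455. 204.] 2677 [ 0.535 -0.331] [[0.379, -0.282], [0.699, -0.309], [0.697, -0.386], [0.377, -0.355]]
scissors 0.69 [217. 264.] 388 [0.341 0.356] [[0.349, 0.422], [0.415, 0.288], [0.342, 0.249], [0.277, 0.382]]
marker 0.74 [244. 178.] 230 [0.594 0.292] [[0.649, 0.312], [0.651, 0.296], [0.518, 0.275], [0.516, 0.29]]
kraft_box 0.96 [177. 187.] 4640 [0.555 0.473] [[0.441, 0.545], [0.688, 0.568], [0.69, 0.401], [0.443, 0.385]]
kraft_box 0.3 [374. 191.] 852 [ 0.558 -0.087] [[0.558, -0.029], [0.629, -0.096], [0.566, -0.158], [0.497, -0.092]]
shaker 0.66 [418. 168.] 245 [ 0.619 -0.204] [[0.637, -0.178], [0.639, -0.228], [0.593, -0.227], [0.592, -0.177]]
shaker 0.27 [335. 132.] 1423 [0.719 0.028] [[0.72, 0.235], [0.731, -0.182], [0.702, -0.181], [0.691, 0.234]]
```

View pics/t1.png

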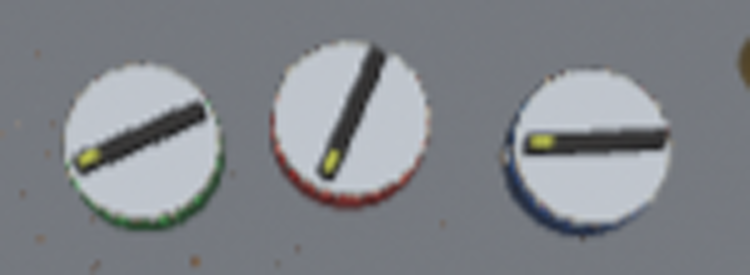

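View pics/s1.png

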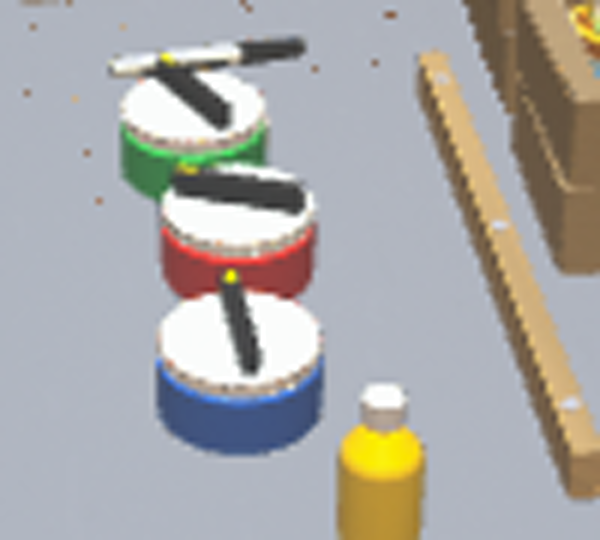

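```bash
cat > m.py <<'E'
from h import *
def lids(c,boxes):
    im=c["color"]; hsv=cv2.cvtColor(im,cv2.COLOR_BGR2HSV)
    out={}
    for n,(x,y) in boxes.items():
        sl=np.s_[y-24:y+24,x-24:x+24]; w=((hsv[...,1]<30)&(hsv[...,2]>165))[sl].astype(np.uint8)
        k=max(cv2.findContours(w,cv2.RETR_EXTERNAL,cv2.CHAIN_APPROX_NONE)[0],key=cv2.contourArea)
        h=cv2.convexHull(k); (cx,cy),ax,_=cv2.fitEllipse(h)
        ctr=p2w(c,(cx+x-24,cy+y-24),.05)
        yl=((hsv[...,0]>20)&(hsv[...,0]<40)&(hsv[...,1]>110)&(hsv[...,2]>110))[sl]
        bk=(hsv[...,2]<90)[sl]
        cm=np.zeros_like(w); cv2.circle(cm,(int(cx),int(cy)),14,1,-1)
        yy,xx=np.nonzero(bk&(cm>0)); P=np.array([p2w(c,(a+x-24,b+y-24),.068)[:2] for a,b in zip(xx,yy)])
        v=np.linalg.svd(P-P.mean(0))[2][0]
        yy,xx=np.nonzero(yl); Y=np.array([p2w(c,(a+x-24,b+y-24),.068)[:2] for a,b in zip(xx,yy)]).mean(0) if len(xx) else P.mean(0)
        if v@(Y-P.mean(0))<0: v=-v
        out[n]=(ctr,np.degrees(np.arctan2(v[1],v[0])))
        print(n,"ctr",ctr[:2].round(4),"ax",np.round(ax,1),"bar mid",P.mean(0).round(4),"tip ang",round(out[n][1],1),len(yl.nonzero()[0]))
    return out
E
python3 - <<'E'
from m import *
import pickle
cs=pickle.load(open("c0.pkl","rb")); c=cs["top"]
lids(c,dict(g=(288,188),r=(329,184),b=(378,189)))
im=c["color"]
cv2.imwrite("pics/ru.png",cv2.resize(im[145:265,430:480],None,fx=5,fy=5,interpolation=cv2.INTER_CUBIC))
cv2.imwrite("pics/ra.png",cv2.resize(im[125:145,255:415],None,fx=5,fy=5,interpolation=cv2.INTER_CUBIC))
E
```

```text
g ctr [0.5599 0.1571] ax [29.1 30. ] bar mid [0.56   0.1533] tip ang 117.8 8
r ctr [0.5779 0.0384] ax [29.8 30.5] bar mid [0.5787 0.037 ] tip ang 158.8 8
b ctr [ 0.5653 -0.0986] ax [29.7 31. ] bar mid [ 0.5632 -0.0989] tip ang 96.2 10
```

View pics/ru.png

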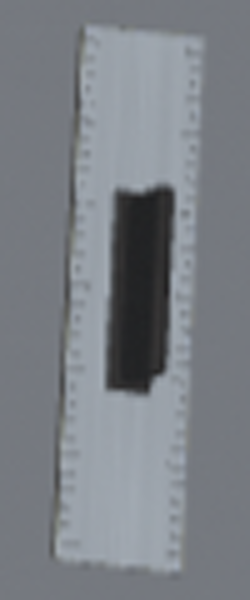

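View pics/ra.png

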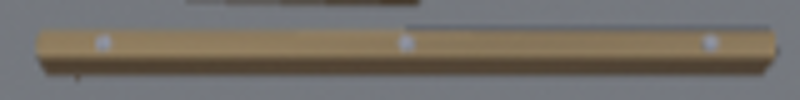

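```bash
python3 - <<'E'
from m import *
import pickle
cs=pickle.load(open("c0.pkl","rb")); c=cs["top"]; s=cs["side"]
lids(s,dict(g=(332,188),r=(340,204),b=(340,228)))
q=lambda u,v,ou,ov:((u+.5)/5-.5+ou,(v+.5)/5-.5+ov)
print("rail bottom front",[p2w(c,q(u,73,255,125),0)[:2].round(4) for u in(48,400,766)])
print("rail top front",[p2w(c,q(u,58,255,125),.034)[:2].round(4) for u in(40,400,774)])
print("ruler",[p2w(c,q(u,v,430,145),.009)[:2].round(4) for u,v in((80,25),(204,37),(182,572),(56,558))])
print("grip top corners",[p2w(c,q(u,v,430,145),.055)[:2].round(4) for u,v in((150,188),(172,188),(160,375),(143,375))])
im=s["color"]
cv2.imwrite("pics/rs.png",cv2.resize(im[260:305,270:405],None,fx=5,fy=5,interpolation=cv2.INTER_CUBIC))
E
```

```text
g ctr [0.5776 0.1375] ax [51.1 91.9] bar mid [0.5679 0.1098] tip ang -95.9 7Traceback (most recent call last):
  File "<stdin>", line 4, in <module>
  File "m.py", line 8, in lids
    h=cv2.convexHull(k); (cx,cy),ax,_=cv2.fitEllipse(h)
                                      ~~~~~~~~~~~~~~^^^
cv2.error: OpenCV(4.12.0) /io/opencv/modules/imgproc/src/shapedescr.cpp:361: error: (-201:Incorrect size of input array) There should be at least 5 points to fit the ellipse in function 'fitEllipseNoDirect'
```

```bash
python3 - <<'E'
from m import *
import pickle
cs=pickle.load(open("c0.pkl","rb")); c=cs["top"]; s=cs["side"]
q=lambda u,v,ou,ov:((u+.5)/5-.5+ou,(v+.5)/5-.5+ov)
print("rail bottom front",[p2w(c,q(u,73,255,125),0)[:2].round(4) for u in(48,400,766)])
print("rail top front",[p2w(c,q(u,58,255,125),.034)[:2].round(4) for u in(40,400,774)])
print("ruler",[p2w(c,q(u,v,430,145),.009)[:2].round(4) for u,v in((80,25),(204,37),(182,572),(56,558))])
print("grip top corners",[p2w(c,q(u,v,430,145),.055)[:2].round(4) for u,v in((150,188),(172,188),(160,375),(143,375))])
def ov(c,r,name,k=6):
    x0,y0,x1,y1=r; im=cv2.resize(c["color"][y0:y1,x0:x1],None,fx=k,fy=k,interpolation=cv2.INTER_CUBIC)
    T=lambda p:tuple(int(v) for v in (w2p(c,p)-[x0,y0]+.5)*k)
    for (x,y,a) in((.560,.156,118),(.578,.038,158.8),(.5643,-.0988,96.2)):
        t=np.linspace(0,2*np.pi,60)
        cv2.polylines(im,[np.array([T((x+.046*np.cos(u),y+.046*np.sin(u),.05)) for u in t])],True,(255,0,255),1)
        a=np.radians(a);d=.04*np.array([np.cos(a),np.sin(a)])
        cv2.line(im,T((x-d[0],y-d[1],.068)),T((x+d[0],y+d[1],.068)),(0,128,255),1)
    cv2.imwrite(name,im)
ov(s,(300,170,400,260),"pics/ov_s.png"); ov(c,(260,160,410,215),"pics/ov_t.png",5)
im=s["color"]
cv2.imwrite("pics/rs.png",cv2.resize(im[260:305,270:405],None,fx=5,fy=5,interpolation=cv2.INTER_CUBIC))
E
```

```text
rail bottom front [array([0.7205, 0.2402]), array([0.7263, 0.0249]), array([ 0.7322, -0.1986])]
rail top front [array([0.7181, 0.2401]), array([0.7237, 0.0266]), array([ 0.7296, -0.1948])]
ruler [array([ 0.6993, -0.3094]), array([ 0.6938, -0.3836]), array([ 0.3755, -0.3564]), array([ 0.3814, -0.2848])]
grip top corners [array([ 0.5892, -0.329 ]), array([ 0.5896, -0.3415]), array([ 0.4827, -0.3302]), array([ 0.4824, -0.3208])]
```

View pics/ov_s.png

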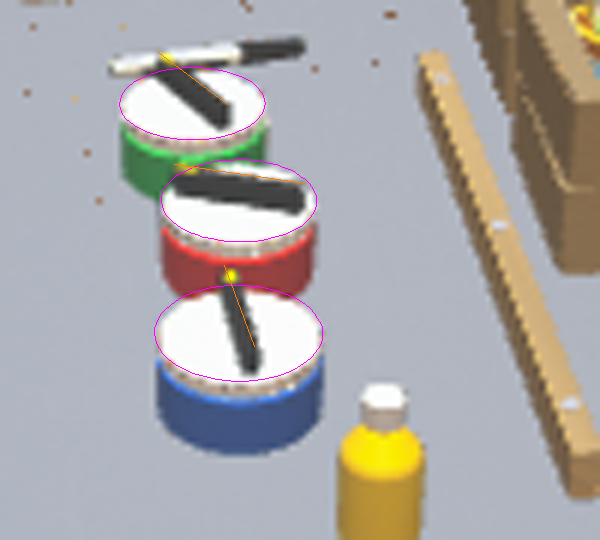

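View pics/ov_t.png

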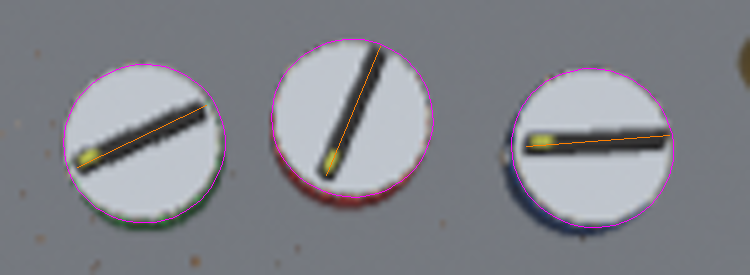

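View pics/rs.png

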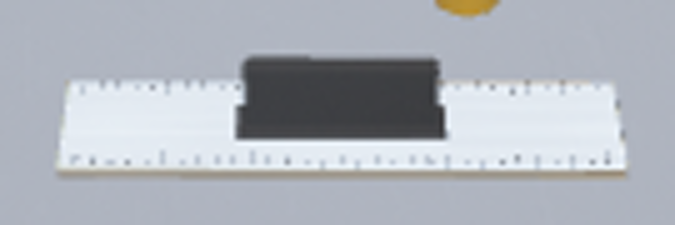

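Request:
send_rows:
  targets:
    - {"dx":12,"dy":-11,"rz":30}
    - {"dx":12,"dy":-11,"rz":30}
    - {"dx":24,"dy":-22,"rz":60}
    - {"dx":24,"dy":-22,"rz":60}
    - {"dx":36.1,"dy":-33,"rz":90}
    - {"dx":36.1,"dy":-33,"rz":90}
    - {"dx":36.1,"dy":-33,"dz":-5,"rz":136}
    - {"dx":36.1,"dy":-33,"dz":-5,"rz":136}
    - {"dx":36.1,"dy":-33,"dz":-10,"rz":136}
    - {"dx":36.1,"dy":-33,"dz":-10,"rz":136}
    - {"dx":36.1,"dy":-33,"dz":-10,"rz":136}
    - {"dx":36.1,"dy":-33,"dz":-10,"rz":136}
    - {"dx":36.1,"dy":-33,"dz":-10,"rz":136}
    - {"dx":36.1,"dy":-33,"dz":-10,"rz":136}
    - {"dx":36.1,"dy":-33,"dz":-10,"rz":136}
  hand: 0.6

```text
schema error: expected keys dx, dy, dz, rx, ry, rz
```

```bash
cat >> h.py <<'E'
def st():
    s=env.get_state(); r=R.from_quat(s["eef_rot"]).as_matrix()
    print("t",round(s["time_s"],2),"p",s["ee_pos"].round(4),"ty",round(np.degrees(np.arctan2(r[1,1],r[0,1])),1),"tz",r[:,2].round(3),"j1,6",np.degrees(s["joints"][[0,5]]).round(1),"F",s["force"].round(1),"M",s["moment"].round(3),"w",round(s["gripper_width"],4))
E
python3 -c "
from h import *
st()
c=env.capture('side');cv2.imwrite('pics/s2.png',cv2.resize(c['color'][120:280,250:450],None,fx=4,fy=4))"
```

```text
t 0.65 p [0.1991 0.4858 0.2484] ty 67.7 tz [ 0.  0. -1.] j1,6 [60.4 82.7] F [ 0.5 -0.9 -0.4] M [0.03  0.018 0.01 ] w 0.0857
```

View pics/s2.png

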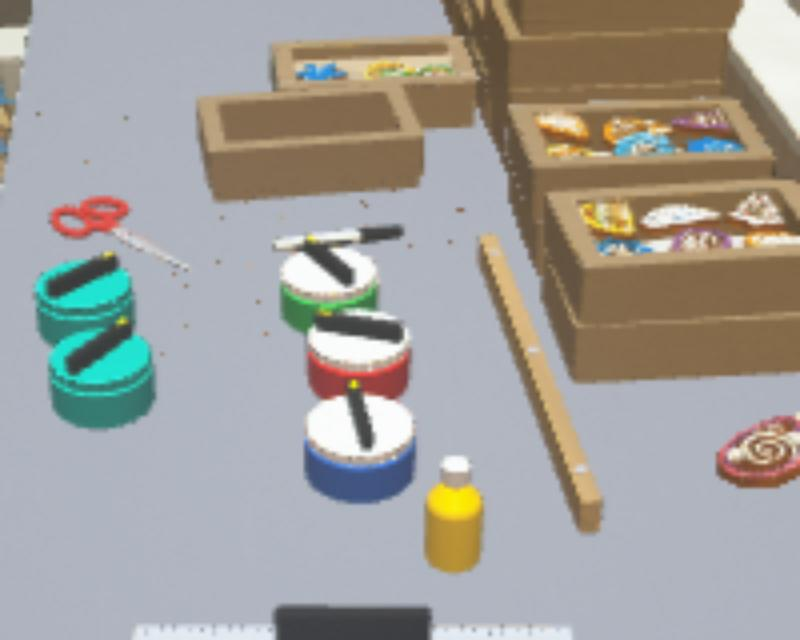

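Request:
send_rows:
  targets:
    - {"dx":12,"dy":-11,"dz":0,"rx":0,"ry":0,"rz":30}
    - {"dx":12,"dy":-11,"dz":0,"rx":0,"ry":0,"rz":30}
    - {"dx":24,"dy":-22,"dz":0,"rx":0,"ry":0,"rz":60}
    - {"dx":24,"dy":-22,"dz":0,"rx":0,"ry":0,"rz":60}
    - {"dx":36.1,"dy":-33,"dz":0,"rx":0,"ry":0,"rz":90}
    - {"dx":36.1,"dy":-33,"dz":0,"rx":0,"ry":0,"rz":90}
    - {"dx":36.1,"dy":-33,"dz":-5,"rx":0,"ry":0,"rz":136}
    - {"dx":36.1,"dy":-33,"dz":-5,"rx":0,"ry":0,"rz":136}
    - {"dx":36.1,"dy":-33,"dz":-10,"rx":0,"ry":0,"rz":136}
    - {"dx":36.1,"dy":-33,"dz":-10,"rx":0,"ry":0,"rz":136}
    - {"dx":36.1,"dy":-33,"dz":-10,"rx":0,"ry":0,"rz":136}
    - {"dx":36.1,"dy":-33,"dz":-10,"rx":0,"ry":0,"rz":136}
    - {"dx":36.1,"dy":-33,"dz":-10,"rx":0,"ry":0,"rz":136}
    - {"dx":36.1,"dy":-33,"dz":-10,"rx":0,"ry":0,"rz":136}
    - {"dx":36.1,"dy":-33,"dz":-10,"rx":0,"ry":0,"rz":136}
  hand: 0.6

```text
time_s: 2.58
ee_pos: [0.56, 0.1558, 0.1483]
eef_rot: [0.837, -0.547, -0.0, 0.0]
force: [-0.9, -0.4, -0.0]
gripper_width: 0.0509
```

```bash
python3 -c "
from h import *
st()
c=env.capture('side');cv2.imwrite('pics/s2.png',cv2.resize(c['color'][120:280,250:450],None,fx=4,fy=4))"
```

```text
t 2.58 p [0.56   0.1558 0.1483] ty -156.3 tz [-0. -0. -1.] j1,6 [   8.9 -104.7] F [-0.9 -0.4 -0. ] M [-0.063 -0.001  0.012] w 0.0509
```

View pics/s2.png

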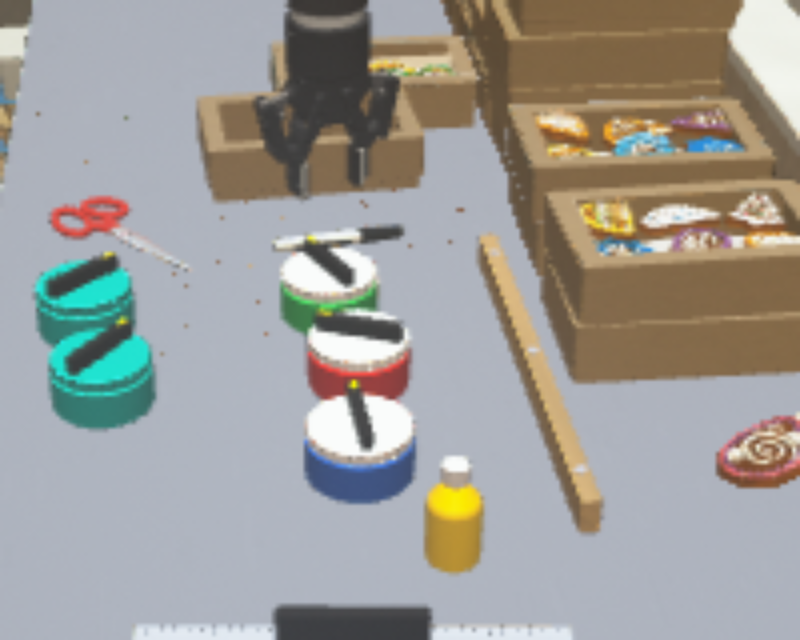

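Request:
send_rows:
  targets:
    - {"dx":0,"dy":0,"dz":-4,"rx":0,"ry":0,"rz":0}
    - {"dx":0,"dy":0,"dz":-7,"rx":0,"ry":0,"rz":0}
    - {"dx":0,"dy":0,"dz":-7.6,"rx":0,"ry":0,"rz":0}
    - {"dx":0,"dy":0,"dz":-7.6,"rx":0,"ry":0,"rz":0}
  hand: 0.6

```text
time_s: 3.12
ee_pos: [0.56, 0.1558, 0.0726]
eef_rot: [0.837, -0.547, -0.0, 0.0]
force: [0.3, -0.4, 0.4]
gripper_width: 0.0512
```

Request:
send_rows:
  targets:
    - {"dx":0,"dy":0,"dz":0,"rx":0,"ry":0,"rz":0}
    - {"dx":0,"dy":0,"dz":0,"rx":0,"ry":0,"rz":0}
    - {"dx":0,"dy":0,"dz":0,"rx":0,"ry":0,"rz":0}
    - {"dx":0,"dy":0,"dz":0,"rx":0,"ry":0,"rz":0}
    - {"dx":0,"dy":0,"dz":0,"rx":0,"ry":0,"rz":0}
    - {"dx":0,"dy":0,"dz":0,"rx":0,"ry":0,"rz":0}
  hand: 0
  squeeze: 30

```text
time_s: 3.88
ee_pos: [0.5607, 0.1559, 0.074]
eef_rot: [0.837, -0.547, 0.001, -0.001]
force: [-1.4, 0.2, 6.4]
gripper_width: 0.0103
```

```bash
python3 -c "
from h import *
st()
c=env.capture('side');cv2.imwrite('pics/s3.png',cv2.resize(c['color'][140:240,280:405],None,fx=6,fy=6,interpolation=2))"
```

```text
t 3.88 p [0.5607 0.1559 0.074 ] ty -156.3 tz [ 0.002  0.    -1.   ] j1,6 [   8.9 -104.8] F [-1.4  0.2  6.4] M [-0.027  0.408 -0.056] w 0.0103
```

View pics/s3.png

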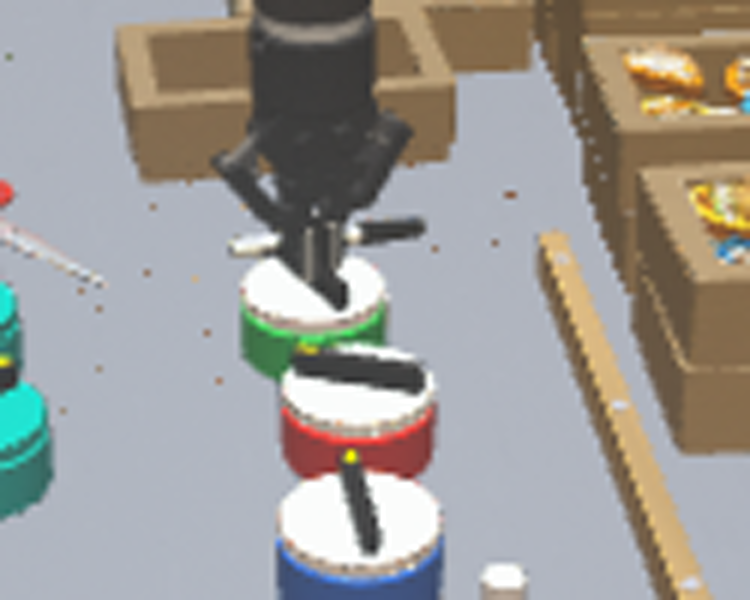

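Request:
send_rows:
  targets:
    - {"dx":0,"dy":0,"dz":0.15,"rx":0,"ry":0,"rz":-7}
    - {"dx":0,"dy":0,"dz":0.15,"rx":0,"ry":0,"rz":-14}
    - {"dx":0,"dy":0,"dz":0.15,"rx":0,"ry":0,"rz":-21}
    - {"dx":0,"dy":0,"dz":0.15,"rx":0,"ry":0,"rz":-28}
    - {"dx":0,"dy":0,"dz":0.15,"rx":0,"ry":0,"rz":-35}

```text
time_s: 4.55
ee_pos: [0.5598, 0.1558, 0.0739]
eef_rot: [-0.633, 0.774, 0.0, -0.0]
force: [-1.7, -0.5, 2.3]
gripper_width: 0.0096
```

```bash
python3 -c "
from h import *
st()"
```

```text
t 4.55 p [0.5598 0.1558 0.0739] ty 168.5 tz [-0. -0. -1.] j1,6 [  8.9 -69.6] F [-1.7 -0.5  2.3] M [-0.087  0.281  0.05 ] w 0.0096
```

Request:
send_rows:
  targets:
    - {"dx":0,"dy":0,"dz":0,"rx":0,"ry":0,"rz":-7}
    - {"dx":0,"dy":0,"dz":0,"rx":0,"ry":0,"rz":-14}
    - {"dx":0,"dy":0,"dz":0,"rx":0,"ry":0,"rz":-21}

```text
time_s: 4.92
ee_pos: [0.5594, 0.1559, 0.074]
eef_rot: [-0.481, 0.877, 0.0, -0.0]
force: [-2.0, 0.5, 3.5]
gripper_width: 0.0103
```

```bash
python3 -c "
from h import *
st()
c=env.capture('side');cv2.imwrite('pics/s4.png',cv2.resize(c['color'][140:240,280:405],None,fx=6,fy=6,interpolation=2))"
```

```text
t 4.92 p [0.5594 0.1559 0.074 ] ty 147.5 tz [-0.001  0.    -1.   ] j1,6 [  8.9 -48.6] F [-2.   0.5  3.5] M [0.012 0.447 0.055] w 0.0103
```

View pics/s4.png

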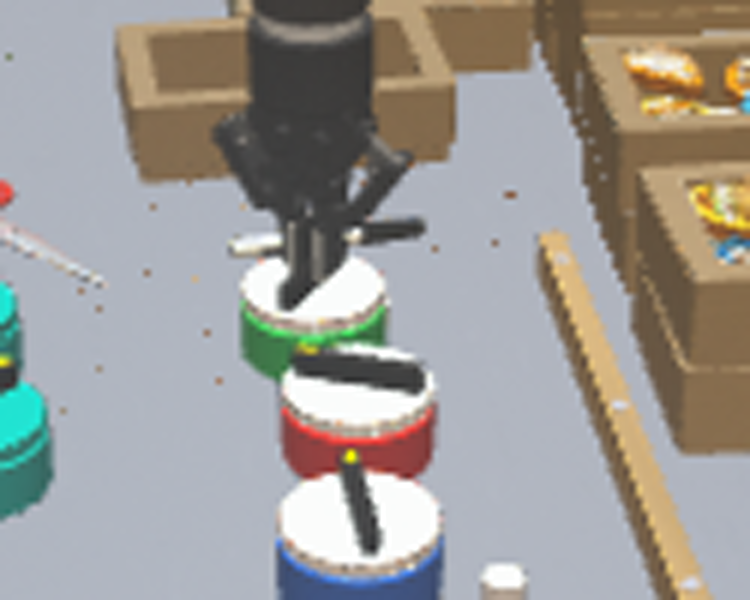

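Request:
send_rows:
  targets:
    - {"dx":0,"dy":0,"dz":0.1,"rx":0,"ry":0,"rz":-7}
    - {"dx":0,"dy":0,"dz":0.1,"rx":0,"ry":0,"rz":-14}
    - {"dx":0,"dy":0,"dz":0.1,"rx":0,"ry":0,"rz":-21}

```text
time_s: 5.35
ee_pos: [0.5595, 0.156, 0.074]
eef_rot: [-0.314, 0.949, 0.0, -0.001]
force: [-0.2, 1.0, -1.1]
gripper_width: 0.0099
```

```bash
python3 -c "
from h import *
st()"
```

```text
t 5.35 p [0.5595 0.156  0.074 ] ty 126.6 tz [-0.001  0.    -1.   ] j1,6 [  8.9 -27.7] F [-0.2  1.  -1.1] M [0.11  0.109 0.071] w 0.0099
```

Request:
send_rows:
  targets:
    - {"dx":0,"dy":0,"dz":0,"rx":0,"ry":0,"rz":-7}
    - {"dx":0,"dy":0,"dz":0,"rx":0,"ry":0,"rz":-14}
    - {"dx":0,"dy":0,"dz":0,"rx":0,"ry":0,"rz":-21}

```text
time_s: 5.72
ee_pos: [0.5598, 0.1561, 0.074]
eef_rot: [-0.136, 0.991, 0.0, -0.0]
force: [-0.3, 1.4, -1.2]
gripper_width: 0.0096
```

```bash
python3 -c "
from h import *
st()
c=env.capture('side');cv2.imwrite('pics/s5.png',cv2.resize(c['color'][140:240,280:405],None,fx=6,fy=6,interpolation=2))"
```

```text
t 5.72 p [0.5598 0.1561 0.074 ] ty 105.6 tz [-0.001  0.    -1.   ] j1,6 [ 8.9 -6.7] F [-0.3  1.4 -1.2] M [ 0.124 -0.048  0.011] w 0.0096
```

View pics/s5.png

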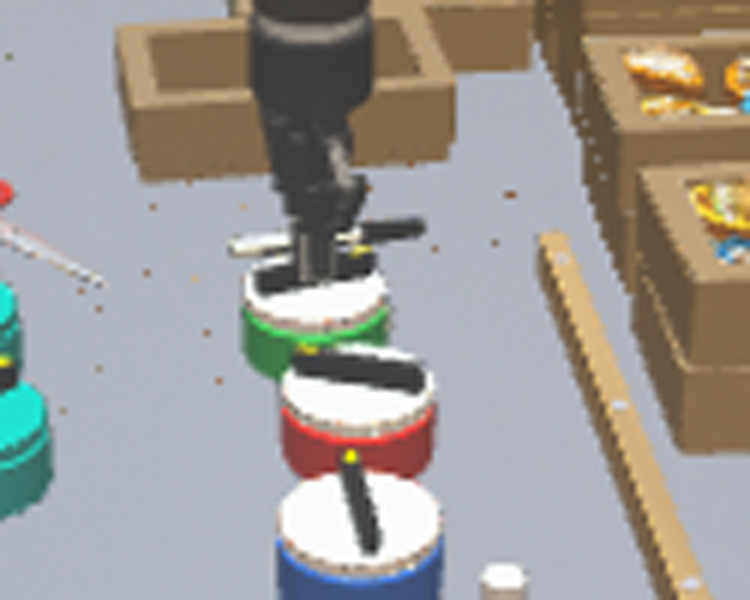

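Request:
send_rows:
  targets:
    - {"dx":0,"dy":0,"dz":-0.05,"rx":0,"ry":0,"rz":-7}
    - {"dx":0,"dy":0,"dz":-0.05,"rx":0,"ry":0,"rz":-14}

```text
time_s: 6.02
ee_pos: [0.5598, 0.1563, 0.074]
eef_rot: [-0.015, 1.0, 0.0, -0.0]
force: [-0.6, 0.4, -0.0]
gripper_width: 0.0101
```

```bash
python3 -c "
from h import *
st()"
```

```text
t 6.03 p [0.5598 0.1563 0.074 ] ty 91.7 tz [-0.     0.001 -1.   ] j1,6 [9.  7.3] F [-0.6  0.4 -0. ] M [0.264 0.028 0.044] w 0.0101
```

Request:
send_rows:
  targets:
    - {"dx":0,"dy":0,"dz":0,"rx":0,"ry":0,"rz":-7}
    - {"dx":0,"dy":0,"dz":0,"rx":0,"ry":0,"rz":-14}

```text
time_s: 6.28
ee_pos: [0.5601, 0.1559, 0.074]
eef_rot: [0.107, 0.994, 0.0, 0.0]
force: [-0.6, 1.0, -0.9]
gripper_width: 0.0099
```

```bash
python3 -c "
from h import *
st()
c=env.capture('side');cv2.imwrite('pics/s6.png',cv2.resize(c['color'][140:240,280:405],None,fx=6,fy=6,interpolation=2))"
```

```text
t 6.28 p [0.5601 0.1559 0.074 ] ty 77.7 tz [ 0.  0. -1.] j1,6 [ 8.9 21.3] F [-0.6  1.  -0.9] M [ 0.059 -0.007  0.043] w 0.0099
```

View pics/s6.png

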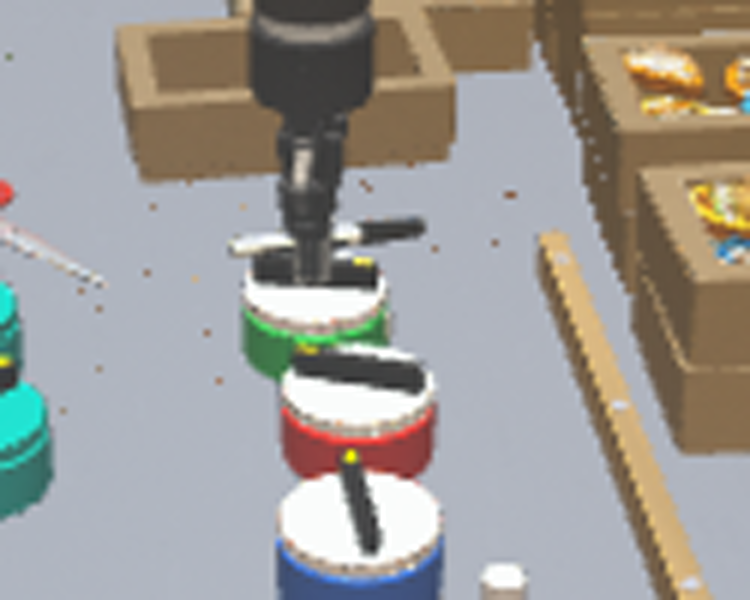

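Request:
send_rows:
  targets:
    - {"dx":0,"dy":0,"dz":0,"rx":0,"ry":0,"rz":-7}
    - {"dx":0,"dy":0,"dz":0,"rx":0,"ry":0,"rz":-14}

```text
time_s: 6.58
ee_pos: [0.56, 0.1558, 0.074]
eef_rot: [0.227, 0.974, -0.0, -0.0]
force: [-0.4, 0.3, -0.7]
gripper_width: 0.01
```

```bash
python3 -c "
from h import *
st()"
```

```text
t 6.58 p [0.56   0.1558 0.074 ] ty 63.8 tz [-0. -0. -1.] j1,6 [ 8.9 35.2] F [-0.4  0.3 -0.7] M [-0.012 -0.043  0.028] w 0.01
```

Request:
send_rows:
  targets:
    - {"dx":0,"dy":0,"dz":0,"rx":0,"ry":0,"rz":-7}
    - {"dx":0,"dy":0,"dz":0,"rx":0,"ry":0,"rz":-10}
    - {"dx":0,"dy":0,"dz":0,"rx":0,"ry":0,"rz":-10}

```text
time_s: 6.95
ee_pos: [0.56, 0.1557, 0.074]
eef_rot: [0.31, 0.951, -0.0, -0.0]
force: [0.1, 0.0, -2.0]
gripper_width: 0.0096
```

```bash
python3 -c "
from h import *
st()
c=env.capture('side');cv2.imwrite('pics/s7.png',cv2.resize(c['color'][140:240,280:405],None,fx=6,fy=6,interpolation=2))"
```

```text
t 6.95 p [0.56   0.1557 0.074 ] ty 53.9 tz [-0. -0. -1.] j1,6 [ 8.9 45. ] F [ 0.1  0.  -2. ] M [ 0.036 -0.1   -0.033] w 0.0096
```

View pics/s7.png

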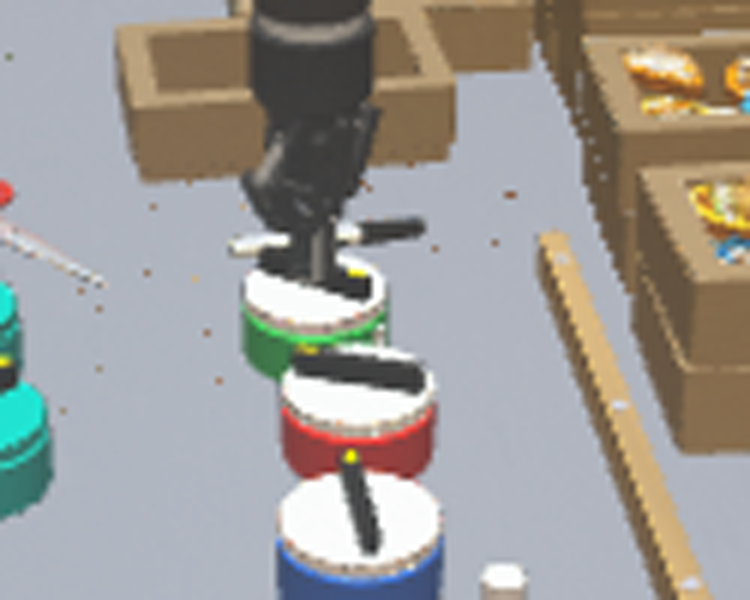

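Request:
send_rows:
  targets:
    - {"dx":0,"dy":0,"dz":-0.05,"rx":0,"ry":0,"rz":-6}
    - {"dx":0,"dy":0,"dz":-0.05,"rx":0,"ry":0,"rz":-12}
    - {"dx":0,"dy":0,"dz":-0.05,"rx":0,"ry":0,"rz":-12}

```text
time_s: 7.38
ee_pos: [0.5602, 0.1558, 0.074]
eef_rot: [0.408, 0.913, 0.0, 0.0]
force: [0.3, 0.4, 0.7]
gripper_width: 0.0099
```

```bash
python3 -c "
from h import *
st()
c=env.capture('side');cv2.imwrite('pics/s8.png',cv2.resize(c['color'][180:210,310:360],None,fx=14,fy=14,interpolation=2))
for a in (-20,-30,-40,-50,-60):
  r=np.radians(a); print(a,[((w2p(c,(.56+.046*np.cos(r),.156+.046*np.sin(r),z))-[310,180]+.5)*14).round() for z in (.03,)])"
```

```text
t 7.38 p [0.5602 0.1558 0.074 ] ty 41.9 tz [ 0.  0. -1.] j1,6 [ 8.9 57. ] F [0.3 0.4 0.7] M [ 0.042 -0.022 -0.036] w 0.0099
-20 [array([474., 186.])]
-30 [array([464., 200.])]
-40 [array([449., 213.])]
-50 [array([430., 225.])]
-60 [array([408., 235.])]
```

View pics/s8.png

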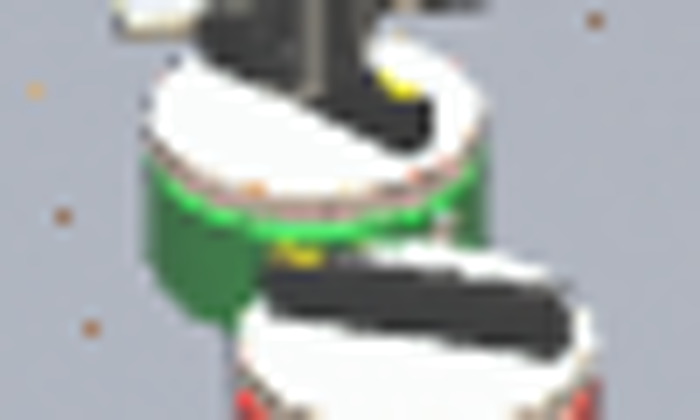

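Request:
send_rows:
  targets:
    - {"dx":0,"dy":0,"dz":0,"rx":0,"ry":0,"rz":0}
    - {"dx":0,"dy":0,"dz":0,"rx":0,"ry":0,"rz":0}
    - {"dx":0,"dy":0,"dz":0,"rx":0,"ry":0,"rz":0}
    - {"dx":0,"dy":0,"dz":3,"rx":0,"ry":0,"rz":0}
    - {"dx":0,"dy":0,"dz":5,"rx":0,"ry":0,"rz":0}
    - {"dx":1,"dy":-6,"dz":5,"rx":0,"ry":0,"rz":10}
    - {"dx":1.8,"dy":-11.8,"dz":5,"rx":0,"ry":0,"rz":20}
    - {"dx":1.8,"dy":-11.8,"dz":5,"rx":0,"ry":0,"rz":26}
    - {"dx":1.8,"dy":-11.8,"dz":5,"rx":0,"ry":0,"rz":26}
    - {"dx":1.8,"dy":-11.8,"dz":2,"rx":0,"ry":0,"rz":26}
    - {"dx":1.8,"dy":-11.8,"dz":0,"rx":0,"ry":0,"rz":26}
    - {"dx":1.8,"dy":-11.8,"dz":0,"rx":0,"ry":0,"rz":26}
  hand: 0.5

```text
time_s: 8.93
ee_pos: [0.576, 0.0388, 0.0715]
eef_rot: [0.193, 0.981, -0.0, -0.002]
force: [-0.6, -0.3, 0.7]
gripper_width: 0.0427
```

Request:
send_rows:
  targets:
    - {"dx":0,"dy":0,"dz":0.1,"rx":0,"ry":0,"rz":0}
    - {"dx":0,"dy":0,"dz":0.1,"rx":0,"ry":0,"rz":0}
    - {"dx":0,"dy":0,"dz":0.1,"rx":0,"ry":0,"rz":0}
    - {"dx":0,"dy":0,"dz":0.1,"rx":0,"ry":0,"rz":0}
    - {"dx":0,"dy":0,"dz":0.1,"rx":0,"ry":0,"rz":0}
  hand: 0

```text
time_s: 9.55
ee_pos: [0.5789, 0.0373, 0.0762]
eef_rot: [0.193, 0.981, -0.0, 0.001]
force: [-0.8, -2.6, 5.5]
gripper_width: 0.0097
```

```bash
python3 -c "
from h import *
st()
c=env.capture('side');cv2.imwrite('pics/s9.png',cv2.resize(c['color'][140:240,280:405],None,fx=6,fy=6,interpolation=2))"
```

```text
t 9.55 p [0.5789 0.0373 0.0762] ty 67.7 tz [ 0.002 -0.001 -1.   ] j1,6 [-2.9 19.4] F [-0.8 -2.6  5.5] M [-0.43   0.111  0.011] w 0.0097
```

View pics/s9.png

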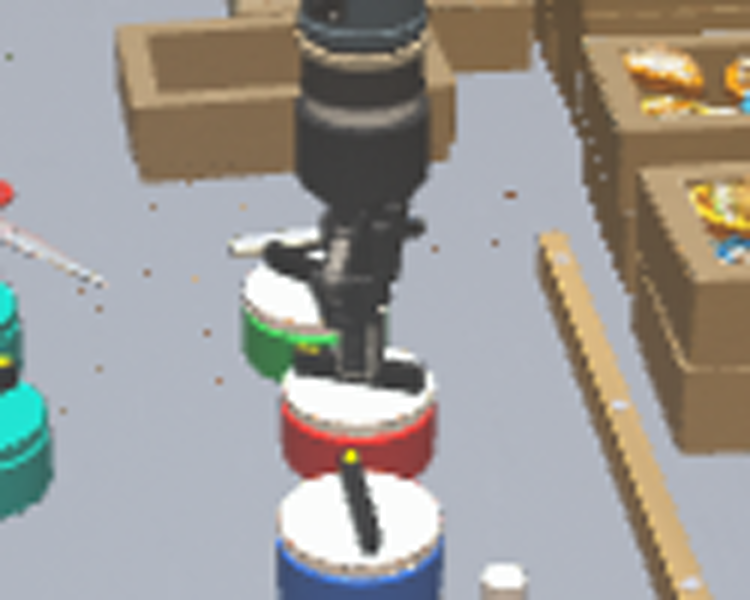

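Request:
send_rows:
  targets:
    - {"dx":0,"dy":0,"dz":0.15,"rx":0,"ry":0,"rz":-7}
    - {"dx":0,"dy":0,"dz":0.15,"rx":0,"ry":0,"rz":-14}
    - {"dx":0,"dy":0,"dz":0.15,"rx":0,"ry":0,"rz":-21}
    - {"dx":0,"dy":0,"dz":0.15,"rx":0,"ry":0,"rz":-28}

```text
time_s: 10.1
ee_pos: [0.5775, 0.038, 0.0762]
eef_rot: [0.427, 0.904, 0.0, -0.001]
force: [-1.9, -0.3, 2.5]
gripper_width: 0.01
```

```bash
python3 -c "
from h import *
st()"
```

```text
t 10.1 p [0.5775 0.038  0.0762] ty 39.5 tz [-0.001  0.001 -1.   ] j1,6 [-2.9 47.6] F [-1.9 -0.3  2.5] M [-0.171  0.317  0.044] w 0.01
```

Request:
send_rows:
  targets:
    - {"dx":0,"dy":0,"dz":0,"rx":0,"ry":0,"rz":-7}
    - {"dx":0,"dy":0,"dz":0,"rx":0,"ry":0,"rz":-14}
    - {"dx":0,"dy":0,"dz":0,"rx":0,"ry":0,"rz":-21}
    - {"dx":0,"dy":0,"dz":0,"rx":0,"ry":0,"rz":-28}

```text
time_s: 10.6
ee_pos: [0.5771, 0.0385, 0.0763]
eef_rot: [0.633, 0.774, 0.0, -0.001]
force: [-1.7, 1.1, 3.9]
gripper_width: 0.01
```

```bash
python3 -c "
from h import *
st()
c=env.capture('side');cv2.imwrite('pics/s10.png',cv2.resize(c['color'][180:240,310:370],None,fx=10,fy=10,interpolation=2))"
```

```text
t 10.6 p [0.5771 0.0385 0.0763] ty 11.5 tz [-0.002  0.002 -1.   ] j1,6 [-2.9 75.6] F [-1.7  1.1  3.9] M [ 0.036  0.452 -0.007] w 0.01
```

View pics/s10.png

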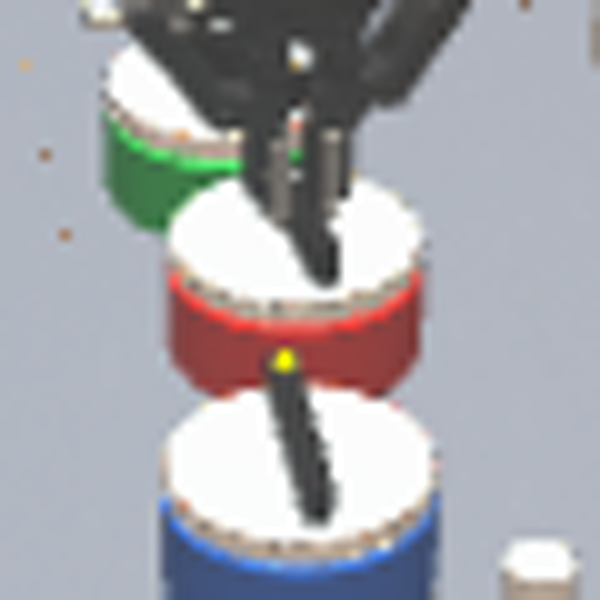

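Request:
send_rows:
  targets:
    - {"dx":0,"dy":0,"dz":0.1,"rx":0,"ry":0,"rz":-7}
    - {"dx":0,"dy":0,"dz":0.1,"rx":0,"ry":0,"rz":-14}
    - {"dx":0,"dy":0,"dz":0.1,"rx":0,"ry":0,"rz":-21}
    - {"dx":0,"dy":0,"dz":0.1,"rx":0,"ry":0,"rz":-28}

```text
time_s: 11.15
ee_pos: [0.5774, 0.039, 0.0765]
eef_rot: [0.801, 0.599, 0.0, -0.002]
force: [-1.1, 2.2, 1.4]
gripper_width: 0.0096
```

```bash
python3 -c "
from h import *
st()"
```

```text
t 11.15 p [0.5774 0.039  0.0765] ty -16.4 tz [-0.002  0.003 -1.   ] j1,6 [ -2.9 103.5] F [-1.1  2.2  1.4] M [0.273 0.104 0.004] w 0.0096
```

Request:
send_rows:
  targets:
    - {"dx":0,"dy":0,"dz":0,"rx":0,"ry":0,"rz":-7}
    - {"dx":0,"dy":0,"dz":0,"rx":0,"ry":0,"rz":-14}
    - {"dx":0,"dy":0,"dz":0,"rx":0,"ry":0,"rz":-21}
    - {"dx":0,"dy":0,"dz":0,"rx":0,"ry":0,"rz":-28}

```text
time_s: 11.65
ee_pos: [0.5778, 0.0392, 0.0766]
eef_rot: [0.922, 0.388, 0.0, -0.002]
force: [1.6, 2.0, -0.6]
gripper_width: 0.0099
```

```bash
python3 -c "
from h import *
st()
c=env.capture('side');cv2.imwrite('pics/s11.png',cv2.resize(c['color'][180:240,310:370],None,fx=10,fy=10,interpolation=2))"
```

```text
t 11.65 p [0.5778 0.0392 0.0766] ty -44.4 tz [-0.001  0.003 -1.   ] j1,6 [ -2.8 131.5] F [ 1.6  2.  -0.6] M [ 0.432 -0.06   0.064] w 0.0099
```

View pics/s11.png

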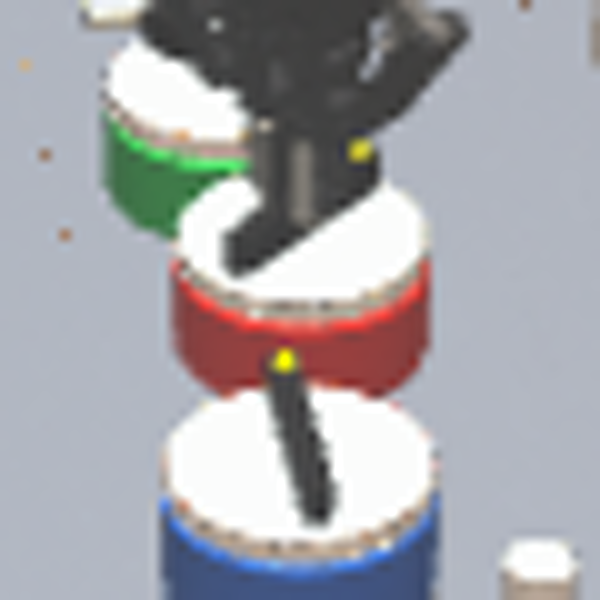

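Request:
send_rows:
  targets:
    - {"dx":0,"dy":0,"dz":0,"rx":0,"ry":0,"rz":-7}
    - {"dx":0,"dy":0,"dz":0,"rx":0,"ry":0,"rz":-14}
    - {"dx":0,"dy":0,"dz":0,"rx":0,"ry":0,"rz":-20}

```text
time_s: 12.08
ee_pos: [0.578, 0.038, 0.0764]
eef_rot: [0.975, 0.223, -0.0, -0.0]
force: [-0.2, -0.7, -2.4]
gripper_width: 0.0093
```

```bash
python3 -c "
from h import *
st()"
```

```text
t 12.07 p [0.578  0.038  0.0764] ty -64.3 tz [-0.  0. -1.] j1,6 [ -2.9 151.4] F [-0.2 -0.7 -2.4] M [-0.14  -0.261  0.024] w 0.0093
```

Request:
send_rows:
  targets:
    - {"dx":0,"dy":0,"dz":0,"rx":0,"ry":0,"rz":-7}
    - {"dx":0,"dy":0,"dz":0,"rx":0,"ry":0,"rz":-14}
    - {"dx":0,"dy":0,"dz":0,"rx":0,"ry":0,"rz":-20}
    - {"dx":0,"dy":0,"dz":0,"rx":0,"ry":0,"rz":-20}

```text
time_s: 12.58
ee_pos: [0.5776, 0.0378, 0.0763]
eef_rot: [0.999, 0.052, -0.001, -0.0]
force: [0.2, -1.3, -1.1]
gripper_width: 0.0097
```

```bash
python3 -c "
from h import *
st()
c=env.capture('side');cv2.imwrite('pics/s12.png',cv2.resize(c['color'][180:240,310:370],None,fx=10,fy=10,interpolation=2))"
```

```text
t 12.57 p [0.5776 0.0378 0.0763] ty -84.1 tz [-0.001 -0.    -1.   ] j1,6 [ -2.9 171.2] F [ 0.2 -1.3 -1.1] M [-0.166 -0.091  0.057] w 0.0097
```

View pics/s12.png

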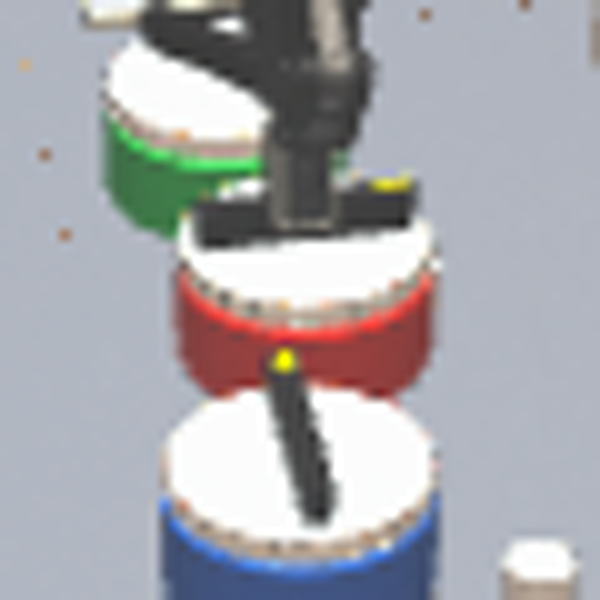

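Request:
send_rows:
  targets:
    - {"dx":0,"dy":0,"dz":0,"rx":0,"ry":0,"rz":0}
    - {"dx":0,"dy":0,"dz":0,"rx":0,"ry":0,"rz":0}
    - {"dx":0,"dy":0,"dz":0,"rx":0,"ry":0,"rz":0}
    - {"dx":0,"dy":0,"dz":4,"rx":0,"ry":0,"rz":10}
    - {"dx":0,"dy":0,"dz":4,"rx":0,"ry":0,"rz":20}
    - {"dx":0,"dy":0,"dz":4,"rx":0,"ry":0,"rz":30}
    - {"dx":0,"dy":0,"dz":4,"rx":0,"ry":0,"rz":40}
    - {"dx":0,"dy":0,"dz":4,"rx":0,"ry":0,"rz":50}
    - {"dx":0,"dy":0,"dz":4,"rx":0,"ry":0,"rz":60}
    - {"dx":0,"dy":0,"dz":4,"rx":0,"ry":0,"rz":70}
    - {"dx":0,"dy":0,"dz":4,"rx":0,"ry":0,"rz":80}
    - {"dx":0,"dy":0,"dz":4,"rx":0,"ry":0,"rz":90}
    - {"dx":0,"dy":0,"dz":4,"rx":0,"ry":0,"rz":100}
  hand: 0.4

```text
time_s: 14.25
ee_pos: [0.5781, 0.0379, 0.1175]
eef_rot: [0.601, 0.799, 0.0, 0.0]
force: [0.5, 0.4, -0.2]
gripper_width: 0.0343
```

Request:
send_rows:
  targets:
    - {"dx":0,"dy":0,"dz":0,"rx":0,"ry":0,"rz":10}
    - {"dx":0,"dy":0,"dz":0,"rx":0,"ry":0,"rz":20}
    - {"dx":0,"dy":0,"dz":0,"rx":0,"ry":0,"rz":30}
    - {"dx":0,"dy":0,"dz":0,"rx":0,"ry":0,"rz":40}
    - {"dx":0,"dy":0,"dz":0,"rx":0,"ry":0,"rz":50}
    - {"dx":0,"dy":0,"dz":0,"rx":0,"ry":0,"rz":60}
    - {"dx":0,"dy":0,"dz":-2,"rx":0,"ry":0,"rz":70}
    - {"dx":0,"dy":0,"dz":-4,"rx":0,"ry":0,"rz":80}
    - {"dx":0,"dy":0,"dz":-4,"rx":0,"ry":0,"rz":80}

```text
time_s: 15.38
ee_pos: [0.5763, 0.0379, 0.0754]
eef_rot: [-0.049, 0.999, 0.0, -0.002]
force: [-0.2, 0.4, 0.7]
gripper_width: 0.0344
```

```bash
python3 -c "
from h import *
st()
c=env.capture('side');cv2.imwrite('pics/s13.png',cv2.resize(c['color'][180:240,310:370],None,fx=10,fy=10,interpolation=2))"
```

```text
t 15.38 p [0.5763 0.0379 0.0754] ty 95.6 tz [-0.004  0.    -1.   ] j1,6 [-2.9 -8.5] F [-0.2  0.4  0.7] M [ 0.011  0.008 -0.018] w 0.0344
```

View pics/s13.png

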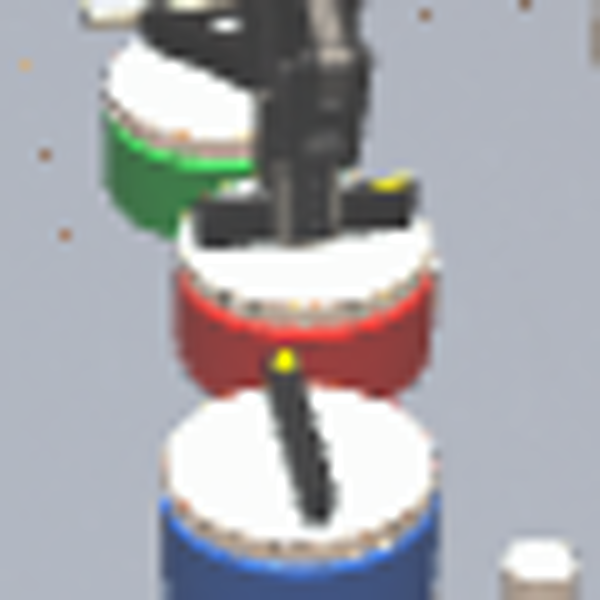

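Bar (tip near (392,183)) unmoved. Grip and turn a bit more to bring the mark into view as proof.

Request:
send_rows:
  targets:
    - {"dx":0,"dy":0,"dz":0.1,"rx":0,"ry":0,"rz":0}
    - {"dx":0,"dy":0,"dz":0.1,"rx":0,"ry":0,"rz":0}
    - {"dx":0,"dy":0,"dz":0.1,"rx":0,"ry":0,"rz":0}
    - {"dx":0,"dy":0,"dz":0.1,"rx":0,"ry":0,"rz":0}
    - {"dx":0,"dy":0,"dz":0.2,"rx":0,"ry":0,"rz":-8}
    - {"dx":0,"dy":0,"dz":0.2,"rx":0,"ry":0,"rz":-16}
    - {"dx":0,"dy":0,"dz":0.2,"rx":0,"ry":0,"rz":-24}
    - {"dx":0,"dy":0,"dz":0.2,"rx":0,"ry":0,"rz":-32}
    - {"dx":0,"dy":0,"dz":0.2,"rx":0,"ry":0,"rz":-40}
    - {"dx":0,"dy":0,"dz":0.2,"rx":0,"ry":0,"rz":-45}
    - {"dx":0,"dy":0,"dz":0.2,"rx":0,"ry":0,"rz":-45}
  hand: 0

```text
time_s: 16.8
ee_pos: [0.5784, 0.0374, 0.0798]
eef_rot: [0.336, 0.942, -0.0, 0.001]
force: [-0.1, 0.2, 3.6]
gripper_width: 0.0099
```

```bash
python3 -c "
from h import *
st()
c=env.capture('side');cv2.imwrite('pics/s14.png',cv2.resize(c['color'][180:240,310:370],None,fx=10,fy=10,interpolation=2))"
```

```text
t 16.8 p [0.5784 0.0374 0.0798] ty 50.8 tz [ 0.001 -0.001 -1.   ] j1,6 [-2.9 36.3] F [-0.1  0.2  3.6] M [-0.012  0.021  0.01 ] w 0.0099
```

View pics/s14.png

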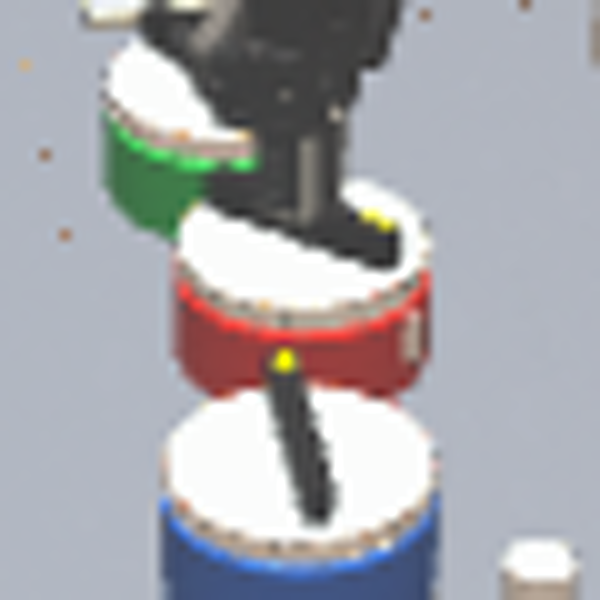

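Request:
send_rows:
  targets:
    - {"dx":0,"dy":0,"dz":0,"rx":0,"ry":0,"rz":0}
    - {"dx":0,"dy":0,"dz":0,"rx":0,"ry":0,"rz":0}
    - {"dx":0,"dy":0,"dz":0,"rx":0,"ry":0,"rz":0}
    - {"dx":0,"dy":0,"dz":4,"rx":0,"ry":0,"rz":0}
    - {"dx":0,"dy":0,"dz":8.5,"rx":0,"ry":0,"rz":0}
    - {"dx":0,"dy":-5,"dz":8.5,"rx":0,"ry":0,"rz":9}
    - {"dx":-1,"dy":-11,"dz":8.5,"rx":0,"ry":0,"rz":18}
    - {"dx":-4,"dy":-17,"dz":8.5,"rx":0,"ry":0,"rz":27}
    - {"dx":-4,"dy":-23,"dz":8.5,"rx":0,"ry":0,"rz":34.6}
    - {"dx":-4.1,"dy":-29,"dz":8.5,"rx":0,"ry":0,"rz":34.6}
    - {"dx":-4.1,"dy":-35,"dz":8.5,"rx":0,"ry":0,"rz":34.6}
    - {"dx":-4.1,"dy":-37,"dz":6,"rx":0,"ry":0,"rz":34.6}
    - {"dx":-4.1,"dy":-37,"dz":3,"rx":0,"ry":0,"rz":34.6}
    - {"dx":-4.1,"dy":-37,"dz":3,"rx":0,"ry":0,"rz":34.6}
    - {"dx":-4.1,"dy":-37,"dz":3,"rx":0,"ry":0,"rz":34.6}
  hand: 0.5

```text
time_s: 18.73
ee_pos: [0.5373, -0.332, 0.1101]
eef_rot: [0.041, 0.999, -0.0, 0.0]
force: [-0.4, 0.6, 0.3]
gripper_width: 0.0426
```

```bash
python3 -c "
from h import *
st()
c=env.capture('side');cv2.imwrite('pics/s15.png',cv2.resize(c['color'][160:320,260:420],None,fx=4,fy=4,interpolation=2))
import pickle
c=env.capture('top');cv2.imwrite('pics/t15.png',cv2.resize(c['color'][120:280,250:480],None,fx=3,fy=3,interpolation=2))"
```

```text
t 18.73 p [ 0.5373 -0.332   0.1101] ty 85.4 tz [ 0. -0. -1.] j1,6 [-37.8 -33.1] F [-0.4  0.6  0.3] M [ 0.003 -0.026  0.019] w 0.0426
```

View pics/s15.png

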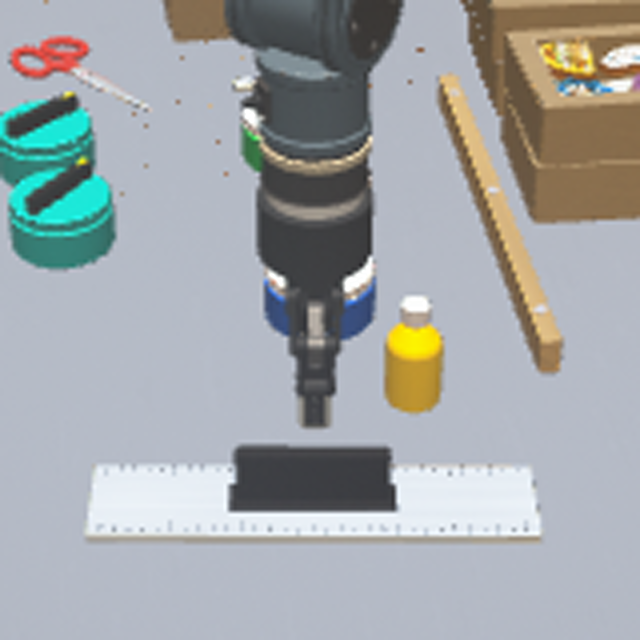

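View pics/t15.png

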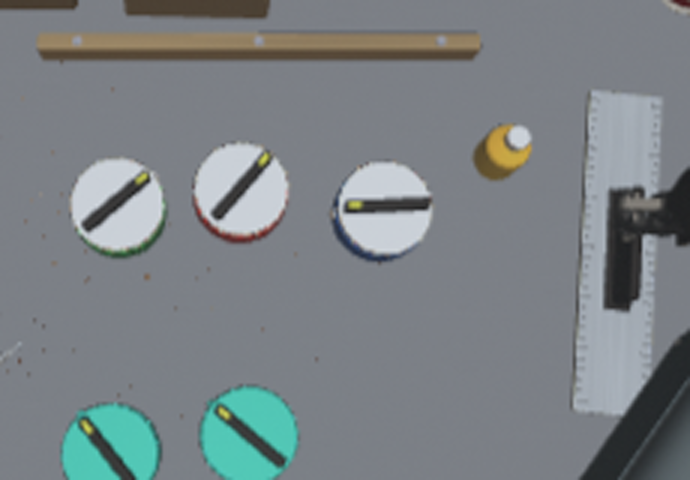

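Request:
send_rows:
  targets:
    - {"dx":0,"dy":0,"dz":-4,"rx":0,"ry":0,"rz":0}
    - {"dx":0,"dy":0,"dz":-7,"rx":0,"ry":0,"rz":0}
    - {"dx":0,"dy":0,"dz":-7,"rx":0,"ry":0,"rz":0}
  hand: 0.5

```text
time_s: 19.2
ee_pos: [0.5357, -0.3306, 0.0375]
eef_rot: [0.04, 0.999, 0.001, -0.002]
force: [0.3, 0.5, 0.8]
gripper_width: 0.0425
```

Request:
send_rows:
  targets:
    - {"dx":0,"dy":0,"dz":0,"rx":0,"ry":0,"rz":0}
    - {"dx":0,"dy":0,"dz":0,"rx":0,"ry":0,"rz":0}
    - {"dx":0,"dy":0,"dz":0,"rx":0,"ry":0,"rz":0}
    - {"dx":0,"dy":0,"dz":0,"rx":0,"ry":0,"rz":0}
    - {"dx":0,"dy":0,"dz":0,"rx":0,"ry":0,"rz":0}
  hand: 0
  squeeze: 70

```text
time_s: 19.82
ee_pos: [0.5388, -0.3338, 0.0425]
eef_rot: [0.041, 0.999, -0.002, 0.002]
force: [-0.5, -0.8, 5.8]
gripper_width: 0.0113
```

```bash
python3 -c "
from h import *
st()"
```

```text
t 19.82 p [ 0.5388 -0.3338  0.0425] ty 85.3 tz [ 0.004 -0.004 -1.   ] j1,6 [-37.8 -33.2] F [-0.5 -0.8  5.8] M [-0.074  0.077  0.014] w 0.0113
```

Request:
send_rows:
  targets:
    - {"dx":0,"dy":0,"dz":3,"rx":0,"ry":0,"rz":0}
    - {"dx":0,"dy":0,"dz":7,"rx":0,"ry":0,"rz":0}
    - {"dx":-2,"dy":0,"dz":9,"rx":0,"ry":0,"rz":-7}
    - {"dx":-4,"dy":2,"dz":9,"rx":0,"ry":0,"rz":-14}
    - {"dx":-6,"dy":5,"dz":9,"rx":0,"ry":0,"rz":-22}
    - {"dx":-8.3,"dy":8,"dz":9,"rx":0,"ry":0,"rz":-30}
    - {"dx":-8.3,"dy":11,"dz":9,"rx":0,"ry":0,"rz":-38}
    - {"dx":-8.3,"dy":15,"dz":9,"rx":0,"ry":0,"rz":-46}
    - {"dx":-8.3,"dy":19,"dz":9,"rx":0,"ry":0,"rz":-54}
    - {"dx":-8.3,"dy":23,"dz":9,"rx":0,"ry":0,"rz":-62}
    - {"dx":-8.3,"dy":27,"dz":9,"rx":0,"ry":0,"rz":-70}
    - {"dx":-8.3,"dy":31,"dz":9,"rx":0,"ry":0,"rz":-77}
    - {"dx":-8.3,"dy":34,"dz":9,"rx":0,"ry":0,"rz":-83.8}
    - {"dx":-8.3,"dy":36.2,"dz":9,"rx":0,"ry":0,"rz":-83.8}
    - {"dx":-8.3,"dy":36.2,"dz":9,"rx":0,"ry":0,"rz":-83.8}
    - {"dx":-8.3,"dy":36.2,"dz":9,"rx":0,"ry":0,"rz":-83.8}

```text
time_s: 21.82
ee_pos: [0.4537, 0.0295, 0.1289]
eef_rot: [0.698, 0.716, -0.0, -0.0]
force: [0.5, -0.4, -4.0]
gripper_width: 0.0108
```

```bash
python3 -c "
from h import *
st()
c=env.capture('side');cv2.imwrite('pics/s16.png',cv2.resize(c['color'][120:320,220:420],None,fx=3,fy=3,interpolation=2))
c=env.capture('top');cv2.imwrite('pics/t16.png',cv2.resize(c['color'][120:300,220:480],None,fx=3,fy=3,interpolation=2))"
```

```text
t 21.82 p [0.4537 0.0295 0.1289] ty 1.5 tz [-0.001 -0.    -1.   ] j1,6 [-4.7 83.8] F [ 0.5 -0.4 -4. ] M [-0.025  0.007  0.009] w 0.0108
```

View pics/s16.png

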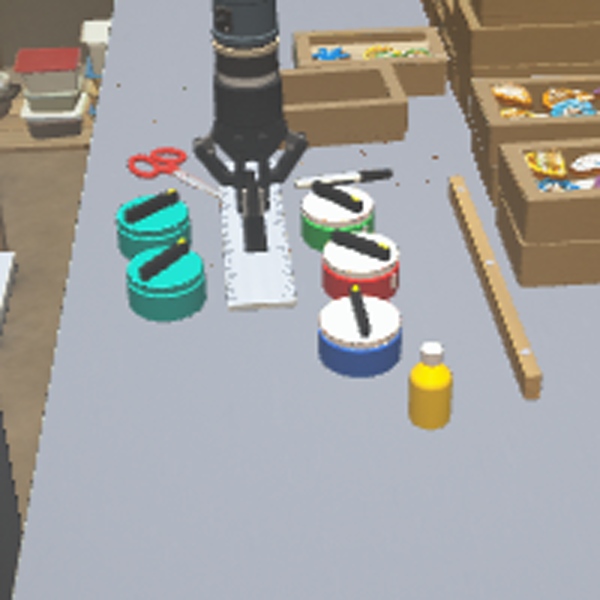

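View pics/t16.png

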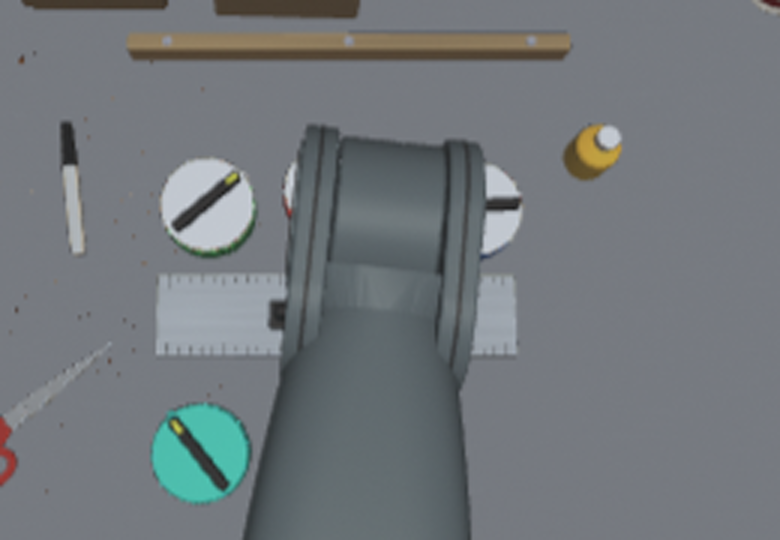

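Request:
send_rows:
  targets:
    - {"dx":0,"dy":0,"dz":-4,"rx":0,"ry":0,"rz":0}
    - {"dx":0,"dy":0,"dz":-7,"rx":0,"ry":0,"rz":0}
    - {"dx":0,"dy":0,"dz":-8.5,"rx":0,"ry":0,"rz":0}
    - {"dx":0,"dy":0,"dz":-8.5,"rx":0,"ry":0,"rz":0}
    - {"dx":0,"dy":0,"dz":-8.5,"rx":0,"ry":0,"rz":0}

```text
time_s: 22.55
ee_pos: [0.4549, 0.0295, 0.0452]
eef_rot: [0.698, 0.716, 0.001, 0.001]
force: [0.9, -0.2, -3.1]
gripper_width: 0.0111
```

```bash
python3 -c "
from h import *
st()
c=env.capture('side');cv2.imwrite('pics/s17.png',cv2.resize(c['color'][160:240,260:370],None,fx=7,fy=7,interpolation=2))"
```

```text
t 22.55 p [0.4549 0.0295 0.0452] ty 1.5 tz [ 0.002 -0.    -1.   ] j1,6 [-4.7 83.8] F [ 0.9 -0.2 -3.1] M [-0.005 -0.014 -0.044] w 0.0111
```

View pics/s17.png

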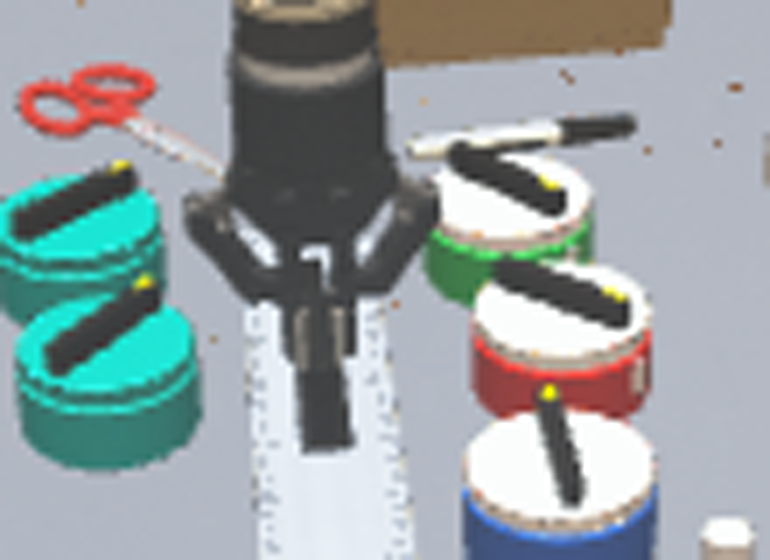

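Request:
send_rows:
  targets:
    - {"dx":0.3,"dy":0,"dz":-0.2,"rx":0,"ry":0,"rz":0}
    - {"dx":1,"dy":0,"dz":-0.2,"rx":0,"ry":0,"rz":0}
    - {"dx":1.6,"dy":0.05,"dz":-0.2,"rx":0,"ry":0,"rz":0}
    - {"dx":2.2,"dy":0.05,"dz":-0.2,"rx":0,"ry":0,"rz":0}
    - {"dx":2.8,"dy":0.1,"dz":-0.2,"rx":0,"ry":0,"rz":0}
    - {"dx":3.4,"dy":0.1,"dz":-0.2,"rx":0,"ry":0,"rz":0}
    - {"dx":4,"dy":0.1,"dz":-0.2,"rx":0,"ry":0,"rz":0}
    - {"dx":4.6,"dy":0.1,"dz":-0.2,"rx":0,"ry":0,"rz":0}
    - {"dx":5.2,"dy":0.15,"dz":-0.2,"rx":0,"ry":0,"rz":0}
    - {"dx":5.8,"dy":0.15,"dz":-0.2,"rx":0,"ry":0,"rz":0}

```text
time_s: 23.85
ee_pos: [0.5041, 0.0313, 0.0428]
eef_rot: [0.698, 0.716, -0.007, -0.006]
force: [-20.6, -0.9, 18.3]
gripper_width: 0.011
```

```bash
python3 -c "
from h import *
st()
c=env.capture('side');cv2.imwrite('pics/s18.png',cv2.resize(c['color'][160:240,260:390],None,fx=6,fy=6,interpolation=2))"
```

```text
t 23.85 p [0.5041 0.0313 0.0428] ty 1.5 tz [-0.018 -0.001 -1.   ] j1,6 [-4.  84.5] F [-20.6  -0.9  18.3] M [-0.097  4.507 -0.077] w 0.011
```

View pics/s18.png

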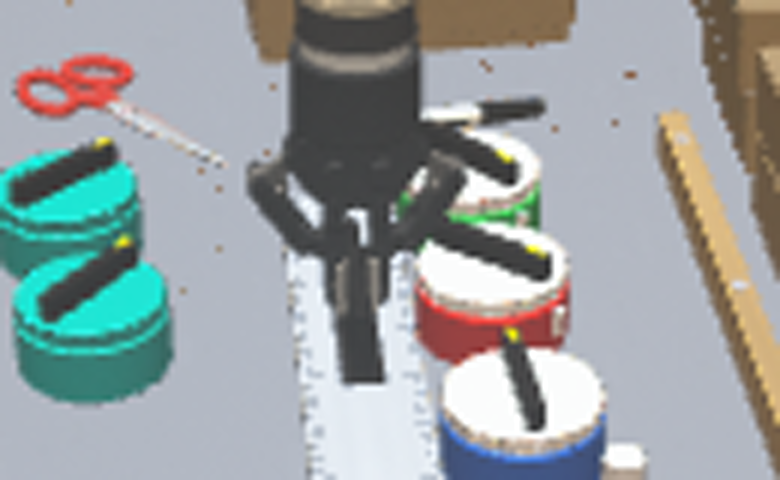

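Request:
send_rows:
  targets:
    - {"dx":0,"dy":0,"dz":0.2,"rx":0,"ry":-1,"rz":0}
    - {"dx":0.4,"dy":0,"dz":0.25,"rx":0,"ry":-1,"rz":0}
    - {"dx":1,"dy":0.05,"dz":0.25,"rx":0,"ry":-1,"rz":0}
    - {"dx":1.5,"dy":0.05,"dz":0.25,"rx":0,"ry":-1,"rz":0}

```text
time_s: 24.4
ee_pos: [0.5216, 0.032, 0.0426]
eef_rot: [0.698, 0.716, 0.002, 0.002]
force: [-9.9, 0.5, 0.8]
gripper_width: 0.0108
```

```bash
python3 -c "
from h import *
st()
c=env.capture('side');cv2.imwrite('pics/s19.png',cv2.resize(c['color'][160:240,260:390],None,fx=6,fy=6,interpolation=2))"
```

```text
t 24.4 p [0.5216 0.032  0.0426] ty 1.5 tz [ 0.005 -0.    -1.   ] j1,6 [-3.9 84.6] F [-9.9  0.5  0.8] M [-0.064  2.319 -0.113] w 0.0108
```

View pics/s19.png

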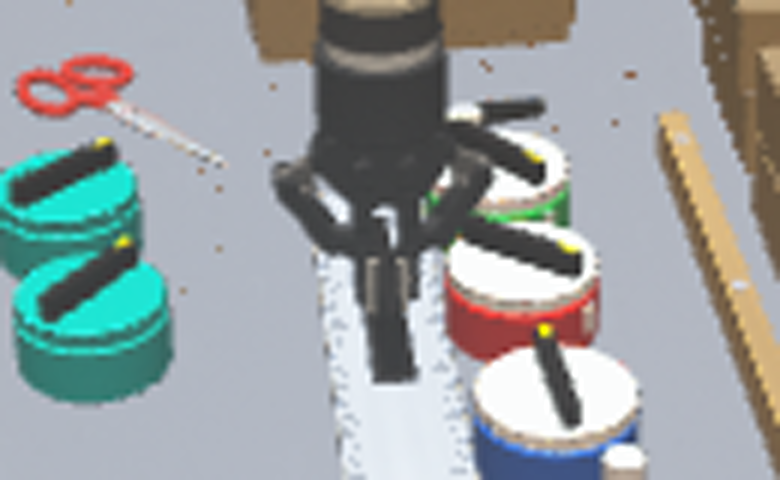

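Request:
send_rows:
  targets:
    - {"dx":0.6,"dy":0,"dz":0,"rx":0,"ry":0,"rz":0}
    - {"dx":1.2,"dy":0.05,"dz":0,"rx":0,"ry":0,"rz":0}
    - {"dx":1.8,"dy":0.05,"dz":0,"rx":0,"ry":0,"rz":0}
    - {"dx":2.4,"dy":0.05,"dz":0,"rx":0,"ry":0,"rz":0}
    - {"dx":3,"dy":0.1,"dz":0,"rx":0,"ry":0,"rz":0}
    - {"dx":3.6,"dy":0.1,"dz":0,"rx":0,"ry":0,"rz":0}
    - {"dx":4.2,"dy":0.1,"dz":0,"rx":0,"ry":0,"rz":0}
    - {"dx":4.8,"dy":0.15,"dz":0,"rx":0,"ry":0,"rz":0}
    - {"dx":5.3,"dy":0.15,"dz":0,"rx":0,"ry":0,"rz":0}

```text
time_s: 25.58
ee_pos: [0.5746, 0.0333, 0.0426]
eef_rot: [0.698, 0.716, 0.001, 0.002]
force: [-11.1, -1.4, 2.2]
gripper_width: 0.0108
```

```bash
python3 -c "
from h import *
st()
c=env.capture('side');cv2.imwrite('pics/s20.png',cv2.resize(c['color'][160:260,280:410],None,fx=6,fy=6,interpolation=2))
c=env.capture('top');cv2.imwrite('pics/t20.png',cv2.resize(c['color'][120:210,250:430],None,fx=4,fy=4,interpolation=2))"
```

```text
t 25.57 p [0.5746 0.0333 0.0426] ty 1.5 tz [ 0.004 -0.001 -1.   ] j1,6 [-3.4 85.1] F [-11.1  -1.4   2.2] M [-0.15   2.409 -0.113] w 0.0108
```

View pics/s20.png

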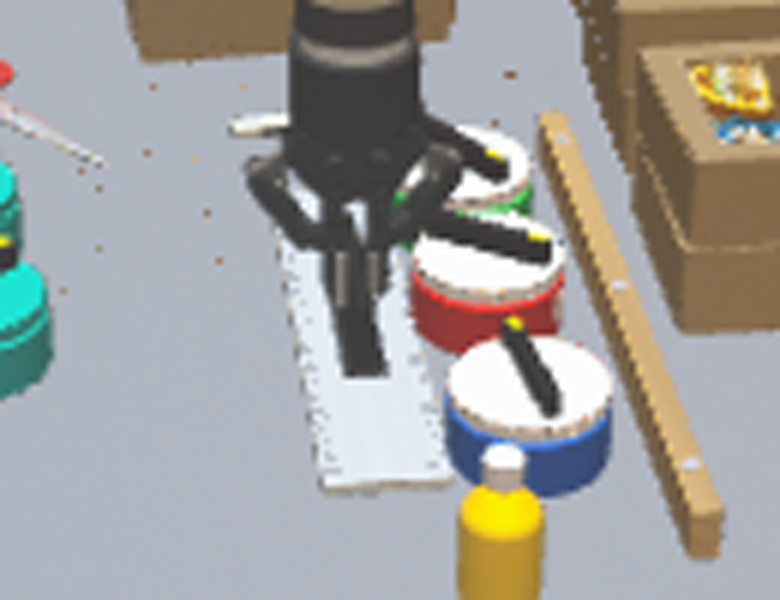

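View pics/t20.png

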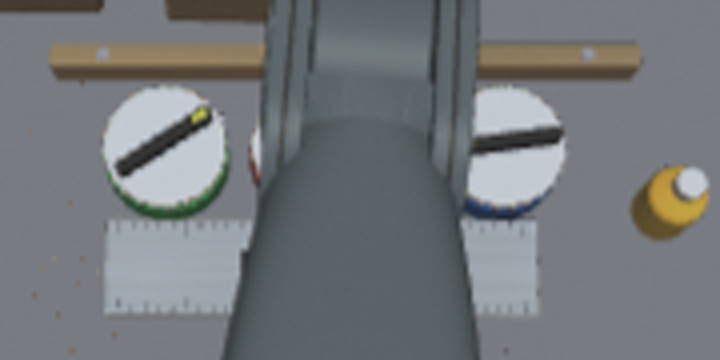

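Request:
send_rows:
  targets:
    - {"dx":0.5,"dy":0,"dz":0,"rx":0,"ry":0,"rz":0}
    - {"dx":1,"dy":0,"dz":0,"rx":0,"ry":0,"rz":0}
    - {"dx":1.4,"dy":0.05,"dz":0,"rx":0,"ry":0,"rz":0}
    - {"dx":1.8,"dy":0.05,"dz":0,"rx":0,"ry":0,"rz":0}

```text
time_s: 26.18
ee_pos: [0.5924, 0.0338, 0.0426]
eef_rot: [0.698, 0.716, 0.001, 0.002]
force: [-10.9, -0.6, 1.8]
gripper_width: 0.0108
```

Request:
send_rows:
  targets:
    - {"dx":0.2,"dy":0,"dz":0,"rx":0,"ry":0,"rz":0}
    - {"dx":0.4,"dy":0,"dz":0,"rx":0,"ry":0,"rz":0}

```text
time_s: 26.42
ee_pos: [0.5957, 0.0338, 0.0427]
eef_rot: [0.698, 0.716, 0.001, 0.001]
force: [-13.5, -0.3, 4.4]
gripper_width: 0.0109
```

```bash
python3 -c "
from h import *
st()
c=env.capture('side');cv2.imwrite('pics/s21.png',cv2.resize(c['color'][160:260,280:410],None,fx=6,fy=6,interpolation=2))
c=env.capture('top');cv2.imwrite('pics/t21.png',cv2.resize(c['color'][120:210,250:430],None,fx=4,fy=4,interpolation=2))"
```

```text
t 26.43 p [0.5957 0.0338 0.0427] ty 1.5 tz [ 0.003 -0.001 -1.   ] j1,6 [-3.2 85.3] F [-13.5  -0.3   4.4] M [-0.118  3.069 -0.081] w 0.0109
```

View pics/s21.png

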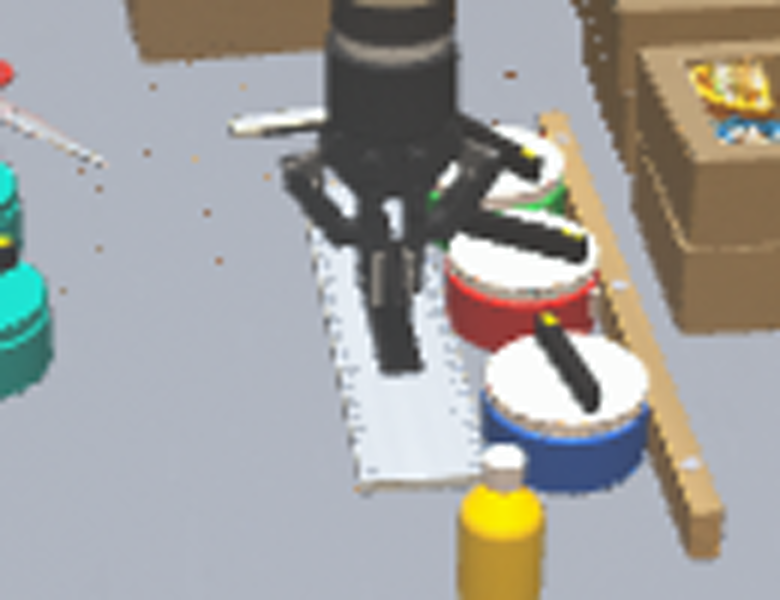

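View pics/t21.png

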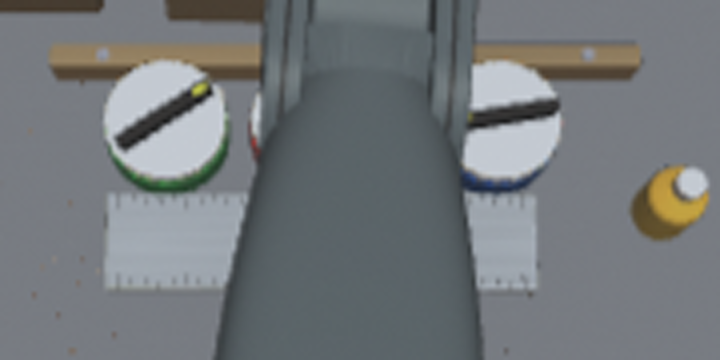

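Request:
send_rows:
  targets:
    - {"dx":0.2,"dy":0,"dz":0,"rx":0,"ry":0,"rz":0}
    - {"dx":0.3,"dy":0,"dz":0,"rx":0,"ry":0,"rz":0}
    - {"dx":0.3,"dy":0,"dz":0,"rx":0,"ry":0,"rz":0}

```text
time_s: 26.9
ee_pos: [0.5959, 0.0338, 0.0428]
eef_rot: [0.698, 0.716, -0.001, -0.001]
force: [-18.2, -0.8, 8.0]
gripper_width: 0.0108
```

```bash
python3 -c "
from h import *
st()"
```

```text
t 26.9 p [0.5959 0.0338 0.0428] ty 1.5 tz [-0.003 -0.001 -1.   ] j1,6 [-3.2 85.3] F [-18.2  -0.8   8. ] M [-0.137  4.008 -0.096] w 0.0108
```

Request:
send_rows:
  targets:
    - {"dx":0.3,"dy":0,"dz":0,"rx":0,"ry":-0.5,"rz":0}
    - {"dx":0.3,"dy":0,"dz":0,"rx":0,"ry":-0.5,"rz":0}
    - {"dx":0.3,"dy":0,"dz":0,"rx":0,"ry":-0.5,"rz":0}

```text
time_s: 27.28
ee_pos: [0.596, 0.0338, 0.0423]
eef_rot: [0.698, 0.716, -0.001, 0.0]
force: [-23.6, -2.0, 12.1]
gripper_width: 0.0109
```

Request:
send_rows:
  targets:
    - {"dx":-0.8,"dy":0,"dz":0,"rx":0,"ry":1.3,"rz":0}
    - {"dx":-2,"dy":-0.05,"dz":0,"rx":0,"ry":1.5,"rz":0}
    - {"dx":-3,"dy":-0.1,"dz":0,"rx":0,"ry":1.5,"rz":0}
    - {"dx":-4,"dy":-0.1,"dz":0,"rx":0,"ry":1.5,"rz":0}
    - {"dx":-5,"dy":-0.15,"dz":0,"rx":0,"ry":1.5,"rz":0}
    - {"dx":-6,"dy":-0.15,"dz":0,"rx":0,"ry":1.5,"rz":0}
    - {"dx":-6,"dy":-0.15,"dz":-0.1,"rx":0,"ry":1.5,"rz":0}
    - {"dx":-6,"dy":-0.15,"dz":-0.1,"rx":0,"ry":1.5,"rz":0}

```text
time_s: 28.28
ee_pos: [0.5482, 0.0323, 0.0438]
eef_rot: [0.698, 0.716, 0.0, 0.0]
force: [-0.3, 0.8, -2.9]
gripper_width: 0.0108
```

```bash
python3 -c "
from h import *
st()
c=env.capture('side');cv2.imwrite('pics/s22.png',cv2.resize(c['color'][160:260,280:410],None,fx=6,fy=6,interpolation=2))"
```

```text
t 28.27 p [0.5482 0.0323 0.0438] ty 1.5 tz [ 0.001 -0.    -1.   ] j1,6 [-3.6 84.8] F [-0.3  0.8 -2.9] M [ 0.01  -0.029  0.015] w 0.0108
```

View pics/s22.png

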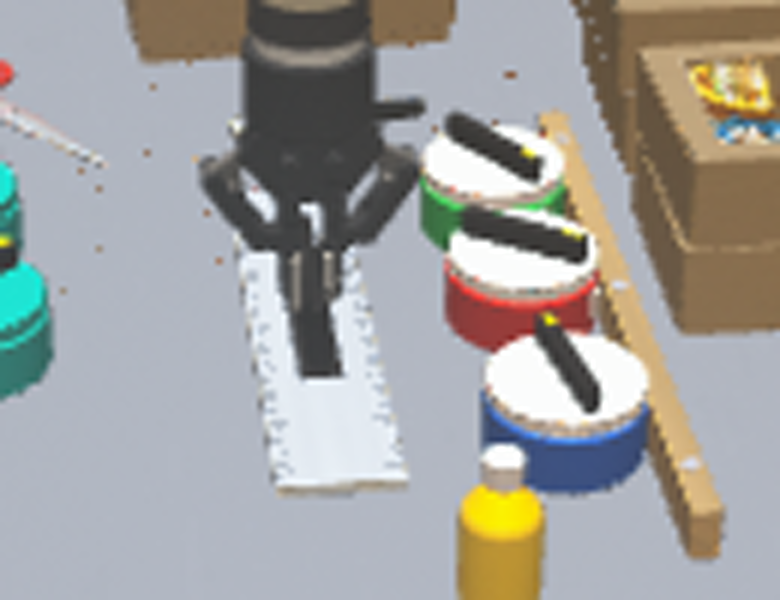

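Request:
send_rows:
  targets:
    - {"dx":0,"dy":0,"dz":-0.15,"rx":0,"ry":0,"rz":0}
    - {"dx":0,"dy":0,"dz":-0.15,"rx":0,"ry":0,"rz":0}

```text
time_s: 28.58
ee_pos: [0.5482, 0.0323, 0.0422]
eef_rot: [0.698, 0.716, -0.0, 0.0]
force: [0.3, -0.1, -2.7]
gripper_width: 0.0107
```

Request:
send_rows:
  targets:
    - {"dx":0,"dy":0,"dz":0,"rx":0,"ry":0,"rz":0}
    - {"dx":0,"dy":0,"dz":0,"rx":0,"ry":0,"rz":0}
    - {"dx":0,"dy":0,"dz":0,"rx":0,"ry":0,"rz":0}
    - {"dx":0,"dy":0,"dz":0,"rx":0,"ry":0,"rz":0}
    - {"dx":0,"dy":0,"dz":2,"rx":0,"ry":0,"rz":0}
    - {"dx":0,"dy":0,"dz":5,"rx":0,"ry":0,"rz":0}
    - {"dx":0,"dy":0,"dz":10,"rx":0,"ry":0,"rz":0}
    - {"dx":0,"dy":0,"dz":15,"rx":0,"ry":0,"rz":0}
    - {"dx":-5,"dy":-5,"dz":18,"rx":0,"ry":0,"rz":0}
    - {"dx":-10,"dy":-10,"dz":18,"rx":0,"ry":0,"rz":0}
    - {"dx":-13,"dy":-15,"dz":18,"rx":0,"ry":0,"rz":0}
    - {"dx":-14,"dy":-20,"dz":18,"rx":0,"ry":0,"rz":0}
    - {"dx":-15,"dy":-25,"dz":18,"rx":0,"ry":0,"rz":0}
    - {"dx":-16,"dy":-30,"dz":18,"rx":0,"ry":0,"rz":0}
    - {"dx":-16,"dy":-30,"dz":18,"rx":0,"ry":0,"rz":0}
  hand: 0.35

```text
time_s: 30.45
ee_pos: [0.387, -0.2707, 0.2221]
eef_rot: [0.7, 0.714, -0.0, 0.0]
force: [-0.1, 0.6, -0.6]
gripper_width: 0.03
```

```bash
python3 -c "
from m import *
st()
c=env.capture('side');cv2.imwrite('pics/s23.png',cv2.resize(c['color'][120:280,230:430],None,fx=4,fy=4,interpolation=2))
c=env.capture('top');cv2.imwrite('pics/t23.png',cv2.resize(c['color'][120:300,190:450],None,fx=3,fy=3,interpolation=2))
import pickle; pickle.dump(c,open('c23.pkl','wb'))"
```

```text
t 30.45 p [ 0.387  -0.2707  0.2221] ty 1.2 tz [-0.    -0.001 -1.   ] j1,6 [-43.1  45.7] F [-0.1  0.6 -0.6] M [-0.003 -0.015  0.066] w 0.03
```

View pics/s23.png

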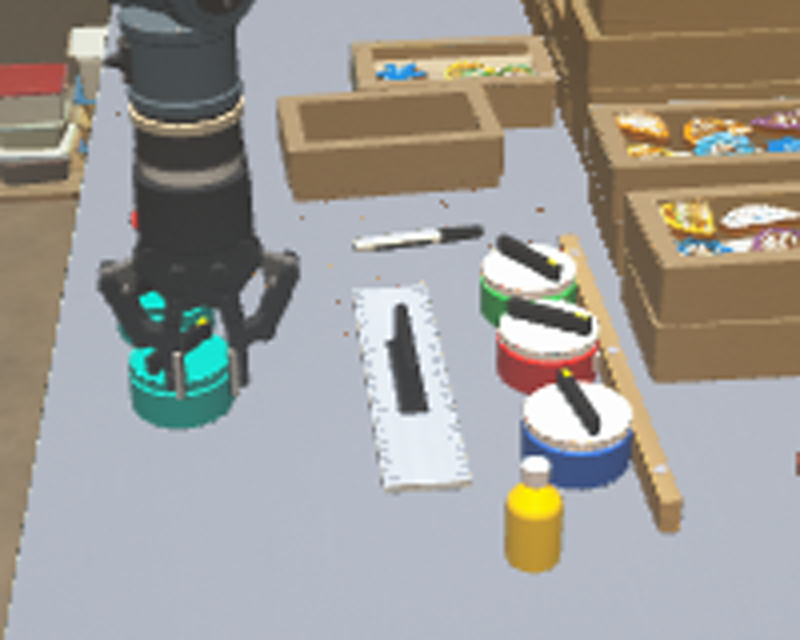

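View pics/t23.png

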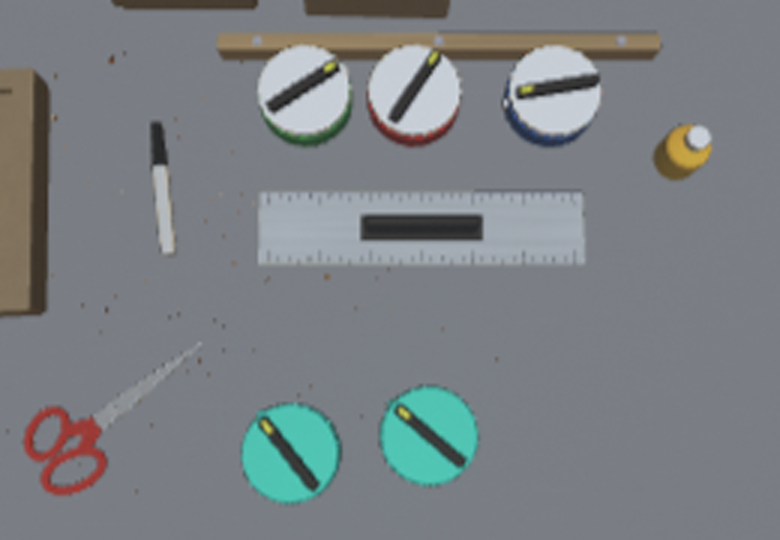

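```bash
python3 - <<'E'
from m import *
import pickle; c=pickle.load(open('c23.pkl','rb'))
o=lids(c,dict(g=(291,150),r=(328,150),b=(374,151)))
for n,(p,a) in o.items():
    fx=.725-.0266*(p[1]-.025); print(n,"dist to face",(p[0]-fx).round(4))
cv2.imwrite('pics/t24.png',cv2.resize(c['color'][128:172,268:398],None,fx=6,fy=6,interpolation=2))
s=env.capture('side');cv2.imwrite('pics/s24.png',cv2.resize(s['color'][175:245,345:405],None,fx=8,fy=8,interpolation=2))
E
```

```text
g ctr [0.675  0.1534] ax [28.8 30.4] bar mid [0.6695 0.1558] tip ang -55.7 8
r ctr [0.6775 0.0464] ax [29.1 29.9] bar mid [0.6706 0.0487] tip ang -33.0 8
b ctr [ 0.6811 -0.0893] ax [29.  30.1] bar mid [ 0.6784 -0.0905] tip ang 102.9 7
g dist to face -0.0465
r dist to face -0.0469
b dist to face -0.0469
```

View pics/t24.png

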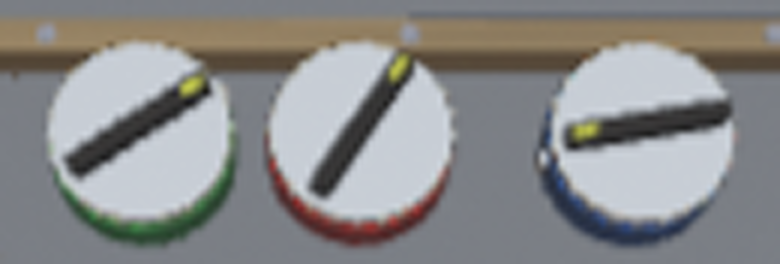

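View pics/s24.png

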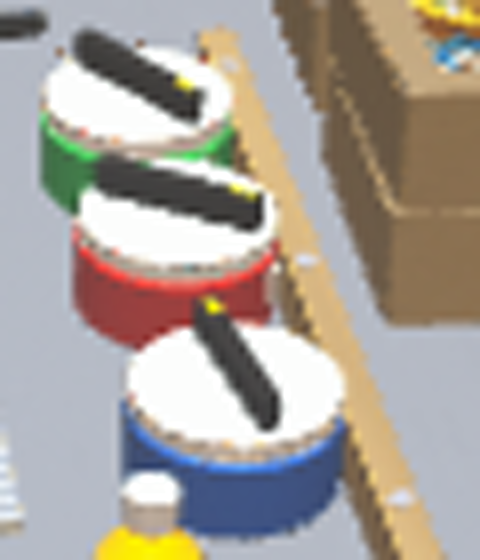

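```bash
python3 -c "
from h import *
print(env.job_done()); st()"
```

```text
the job is handed in; nothing more can be done
None
the job is handed in; nothing more can be done
```

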